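# Crease a gift-card blank along a swing guide

### The job

Swing the steel guide on the creasing board round until it rests against the stop pin. Then take the stylus from its stand and, with its sprung tip pressed lightly part-way in, draw it slowly (no faster than about 4 cm a second) along the guide's edge on the fold line, from the mark at the pivot end to the mark at the knob end, without pressing it on the board or card anywhere else. Lift it off, put it back upright in its stand and let go, leaving the guide against its pin and the other things where they stand.

Things in the scene. Friction and masses are not known exactly. Their poses are not given: they have to be found in the camera images.
- board: fixed pale wooden creasing board 140 (x) x 220 (y) x 12 mm; origin at the centre of its underside, on the table. A fixed white card covers part of it, upper face 13 mm above the table. In its frame: guide pivot (-45, +85) mm, brass stop pin (-61.5, -85) mm, fold line printed along y at x = -30 mm with a cross mark at each end. Board and stand may stand on either side of the table
- crease_start (a point): start of the fold line, its cross mark at the pivot end, on the card's upper face: (-30, +45, 13) mm in the board's frame. With the guide closed, the guide's edge on the board's +x side is at x = -33 mm, so a tip touching that edge is exactly on the line, and pushing on that edge pushes the guide against its pin
- crease_end (a point): end of the fold line, at its cross mark at the knob end, on the card's upper face: (-30, -50, 13) mm in the board's frame, 95 mm from the start
- guide (a joint): angle of the guide, rad: 0 = against the stop pin and parallel to the fold line; starts open 0.45 to 0.85 towards the board's +x (counter-clockwise from above about the pivot), limit 1.0. It stays where left; about 1 N at the knob moves it. A straight steel bar 24 mm wide, 200 long, 14 thick, its top 27 mm above the table, its underside level with the card's upper face
- guide_knob (a point): centre (half-way up) of the upright round wooden knob on the guide's free end, 18 mm in diameter, 22 mm tall, from 27 to 49 mm above the table, 170 mm from the pivot; push it sideways (or pinch it) to swing the guide
- stylus_handle (a point): centre of the stylus's round wooden handle, 24 mm wide, 72 long; grasp here from above. The stylus is loose, 120 mm long, upright in the stand, tip down; its z points up. Below this centre: a brass flange 36 mm wide from 36 to 42 mm down, a neck 10 mm wide to 72 mm down, the sprung steel tip 6 mm wide to 84 mm down when not pressed
- stylus_point (a point): the very end of the stylus's tip (it moves with the tip as that is pressed in)
- plunger (a joint): how far the stylus's tip is pressed in, in m: 0 = fully out, 0.011 = bottomed. The spring takes 0.5 N to start and 0.25 N more per mm. Press it in by about 2 to 9 mm while drawing
- stand_seat (a point): seat centre on top of the fixed wooden stand (70 x 70 mm), 60 mm above the table: the centre of the stylus flange's underside rests here. A slot 20 mm wide takes the neck; it is open to the stand's -x side and closed 11 mm behind the centre, with its floor 8 mm above the table. Lift the stylus straight up; lower it straight down to return it
- jar_tester_2: bystander: open candle in a glass, 67 mm wide, 74 mm tall; origin under its centre
- card_box_2: bystander: flat clear card holder, 65 x 92 x 19 mm; origin under its centre
- wax_tin: bystander: flat hinged tin, 61 x 88 x 22 mm; origin under its centre. It lies in the middle, in front of the near corner of the wooden plinth with the tall sign that fills the middle of the table behind it (from about x = 0.53 m on): go round in front of that, over the tin, when crossing sides
- jar_green_20: bystander: lidded candle jar, 69 mm wide, 82 mm tall; origin under its centre
Things that resemble listed ones, but are neither listed nor needed, are in the scene too. Leave any green, purple or turquoise look-alike of the part that bears stylus_handle alone.

How it is judged:
By the outcome, as a careful person would: the job done as asked, in the order asked, and still so for the second after the job is handed in, with the robot touching nothing.
It also fails if it takes over 72 s, if anything falls off the work surface, if the arm or the gripper's body presses on something with over 40 N, if the wrist force passes 120 N, or if a joint passes its speed limit or range.

### The arm

A 6-joint arm with a two-finger parallel gripper is mounted at the origin on a cart in front of the work surface, level with it; the furniture and walls round the work are solid. World frame = base frame: x ahead of the robot, y to its left, z up, the work surface at z = 0. Lengths are in m, angles in rad, forces in N, time in s.
With the tool pointing down it reaches from about 0.325 to 0.85 m from the base axis. Payload 15.5 kg.
Tool frame: the origin (TCP) lies between the finger pads; the fingertips stand 11 mm ahead of it and the grasp point (between the pads) lies 8 mm behind it; x points along the fingers, y is the direction in which the jaws open and shut, and the axes are right-handed (so a half turn about x gives the same grasp; the last joint's range is limited). The gripper opens to 91 mm and grips with 3 to 60 N. Pads are 32 mm wide; open, the fingers measure 118 mm over their backs; the gripper's body (76 mm by 178 mm) begins 60 mm behind the grasp point.
Start: joints at [-1.403, 0.494, 1.345, -0, 1.302, -0.096], TCP at [0.163, -0.603, 0.225] pointing down, gripper open.
Joint ranges: [-2.91, 2.91], [-0.82, 2.16], [0.22, 2.67], [-1.22, 4.37], [0.12, 2.79], [-3.08, 3.08]. Speed limits (rad/s): [1.89, 1.89, 2.57, 3.01, 3.01, 3.01].

### API

Orientations are given as a 3x3 rotation matrix whose columns are the frame's x, y, z axes.
In Python, from cell import get_obs, cams, hand_in gives the robot as it stands. The module is installed in compiled form; this text tells all that it offers.
- The arm moves only by the tool step_arm, never from a script. Its argument "rows" is one flat list of numbers, 7 for each row, row after row: the turn, a rotation vector about the tool's x, y, z in rad, then the shift along the tool's x, y, z in cm, then the opening, from -1 (shut) to 1 (fully open). A call has 1 to 8 rows; each row shifts and turns the pose as measured when the row begins, along the tool's axes as they then stand; what a row does not reach is not made up. A row lasts 1/8 s, in which the tool goes at most 62.5 mm and 10.7 degrees, less where a joint would pass 70% of its speed; a pose out of reach is approached as far as the arm can. A call with a gripper value outside its range is refused whole. The fingers move at their own pace and stop on an object; "grip_force" is the grip in N (left out, the last holds). Time passes only in rows, so rows that do not move let the fingers close. It gives the time, the measured TCP pose, the force and the opening at its end, in the units of the state.
- get_obs(): the state, without advancing time (a new reading comes with each control period).
- cams.camera(name): name is "side" or "top" or "wrist"; returns the picture (384x512x3 uint8, blue, green, red); there is no depth.
- cams.calibration(name): a dict with "camera_matrix" (3x3 intrinsics, pixels), "rvec" (rotation vector, rad) and "tvec" (3), from world to camera coordinates, as OpenCV has them. Camera axes: x right, y down, z forward; pixel columns grow to the right and rows downward; lengths in m; the calibration is good to about 2 mm. A picture is of the moment at which its call begins: read the wrist's pose just before it. calibration takes no time and is no camera call; for the wrist camera it gives the pose at the moment of the call.
- hand_in(): hands the job in, once; it reports no verdict.
The state is a dict: "time": time; "qpos": joint angles; "qd": joint speeds; "joint_torque": joint torques, N m; "tcp_pos": TCP position; "ee_rot": TCP orientation; "force": force on the tool from outside, world axes, zero at the start; "wrist_torque": the same for the moment, N m; "width": opening from 0.0 (shut) to 1.0 (fully open).
Only numpy, scipy, OpenCV 4.12 (cv2) and the standard library are available. Lean on these libraries where they do the work, as an engineer would, in place of code of your own. Each camera call takes 0.05 s, during which the arm holds its last target.

## Working session

There is one attempt and no reset: what is moved stays moved. The work goes in short steps, Python scripts to look and compute and a tool call to move; the robot and the scene stay as the last step left them, time stands still between calls to the robot, and variables do not carry over. Pictures are saved under pics/ and viewed, and the job is handed in when it is done.

Besides the shell and the picture viewer there is one more tool, called after "Request:" as name(argument=value, ...) on one line, values as JSON. step_arm: Moves the arm, as the interface text tells. Its arguments: {"type":"object","properties":{"rows":{"type":"array","items":{"type":"number"}},"grip_force":{"type":"number"}},"required":["rows"]}

```bash
mkdir -p pics
cat > h.py <<'E'
import numpy as np, cv2
from cell import get_obs, cams, hand_in
def snap(n,f):
    im=cams.camera(n); cv2.imwrite('pics/'+f,im); return im
def cal(n):
    c=cams.calibration(n); R=cv2.Rodrigues(np.array(c['rvec'],float))[0]; return np.array(c['camera_matrix'],float),R,np.array(c['tvec'],float).ravel()
def ray(n,u,v,c=None):
    K,R,t=c or cal(n); d=R.T@np.linalg.solve(K,[u,v,1.]); return -R.T@t,d
def onz(n,u,v,z,c=None):
    o,d=ray(n,u,v,c); return o+d*(z-o[2])/d[2]
def proj(n,p,c=None):
    K,R,t=c or cal(n); q=K@(R@np.array(p,float)+t); return q[:2]/q[2]
def crop(im,u0,v0,u1,v1,s,f):
    cv2.imwrite('pics/'+f,cv2.resize(im[v0:v1,u0:u1],None,fx=s,fy=s,interpolation=cv2.INTER_CUBIC))
E
python3 - <<'E'
from h import *
for n in ['side','top','wrist']:
    snap(n,n+'0.png'); K,R,t=cal(n); print(n,K[0,0],-R.T@t,R[2])
o=get_obs(); print(o['time'],o['tcp_pos'],o['ee_rot'],o['width'])
E
```

```text
side 427.8957841627837 [0.17457894 1.03458289 0.59465425] [ 0.30448342 -0.8635519  -0.40195518]
top 411.2954265260731 [ 0.37576167 -0.06082939  1.67617042] [ 0.09780654  0.01686549 -0.99506253]
wrist 267.82779084948453 [ 0.24022718 -0.58175499  0.38473834] [-0.27277661 -0.07356487 -0.95926072]
0.15 [ 0.16293451 -0.60310312  0.22448405] [[-1.60886511e-04  2.60744123e-01 -9.65407933e-01]
 [ 9.38910992e-04 -9.65407480e-01 -2.60744157e-01]
 [-9.99999546e-01 -9.48382337e-04 -8.94944823e-05]] 0.9999200221900615
```

View pics/top0.png

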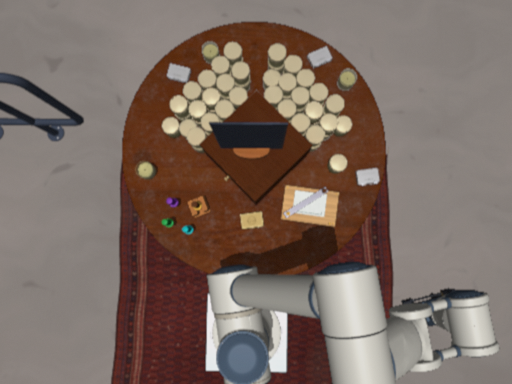

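View pics/side0.png

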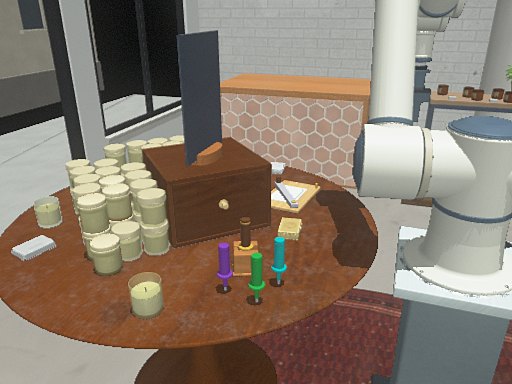

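View pics/wrist0.png

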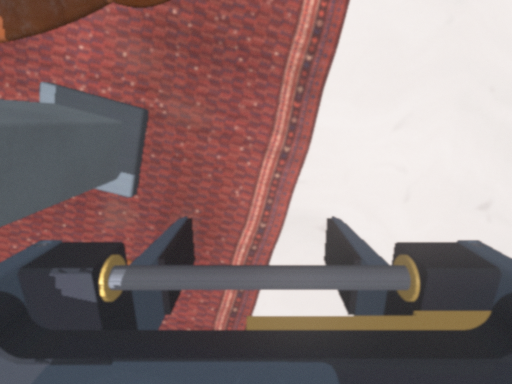

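The top view shows the board at about (310,205), right side (−y), and the stand with a wood-brown stylus at (199,206), left side (+y). The purple (172,202), green (168,223) and turquoise (188,230) look-alikes stand near the stand. I'll enlarge both areas.

Run:
```python
import cv2
from h import *
im=cv2.imread('pics/top0.png')
crop(im,270,170,350,230,9,'b0.png'); crop(im,150,180,230,240,9,'s0.png')
s=cv2.imread('pics/side0.png')
crop(s,200,200,320,310,5,'ss0.png')
for u,v in [(199,206),(310,205),(251,220)]: print(onz('top',u,v,0.02))
```

```text
[0.4994101 0.1956236 0.02     ]
[ 0.5086783  -0.25265834  0.02      ]
[ 0.44536509 -0.01564377  0.02      ]
```

View pics/b0.png

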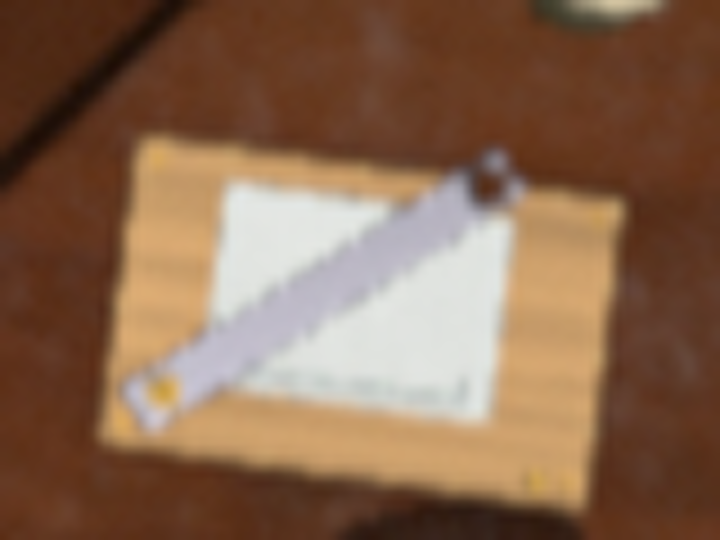

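View pics/s0.png

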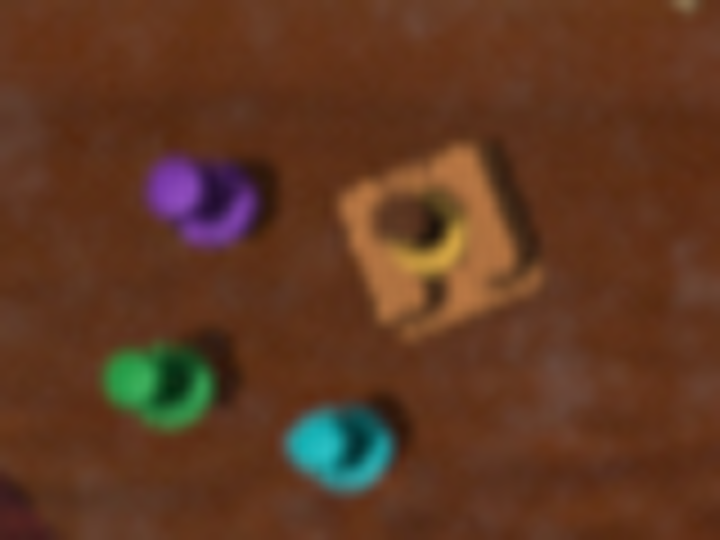

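View pics/ss0.png

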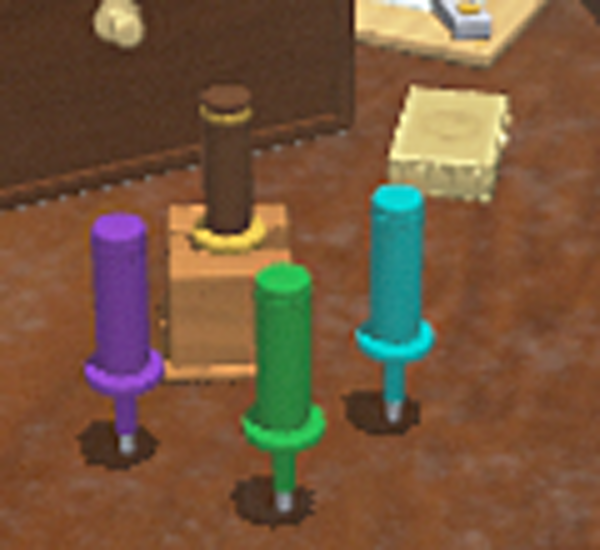

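Run:
```python
import cv2
from h import *
im=cv2.imread('pics/top0.png'); hsv=cv2.cvtColor(im,cv2.COLOR_BGR2HSV)
print('wood',hsv[216,312],hsv[200,284],'table',hsv[230,290],'card',hsv[212,315],'guide',hsv[200,310],'knob',hsv[190,324])
m=((hsv[...,2]>130)).astype(np.uint8); m[:180]=0;m[232:]=0;m[:,:275]=0;m[:,345:]=0
m=cv2.morphologyEx(m,cv2.MORPH_OPEN,np.ones((3,3)))
cs=max(cv2.findContours(m,0,2)[0],key=cv2.contourArea); r=cv2.minAreaRect(cs); b=cv2.boxPoints(r); print(r)
c=cal('top')
P=np.array([onz('top',u,v,0.012,c) for u,v in b]); print(P); print(P.mean(0),[np.linalg.norm(P[i]-P[i-1]) for i in range(4)])
for i in range(4):
  d=P[i]-P[i-1]; print(np.degrees(np.arctan2(d[1],d[0])))
print('knob',onz('top',270+488/9,170+185/9,0.049,c),'piv',onz('top',270+162/9,170+392/9,0.03,c))
```

```text
wood [ 16 105 202] [ 16 120 199] table [ 10 165  93] card [ 53   5 224] guide [127  17 199] knob [ 11 171  88]
((309.74822998046875, 205.2632598876953), (54.79920959472656, 34.76508712768555), 7.696051120758057)
[[ 0.45190934 -0.13366488  0.012     ]
 [ 0.59244132 -0.15163682  0.012     ]
 [ 0.56480702 -0.3719721   0.012     ]
 [ 0.42502992 -0.35230763  0.012     ]]
[ 0.5085469  -0.25239536  0.012     ] [np.float64(0.22028879877491098), np.float64(0.14167649474399138), np.float64(0.22206144956303608), np.float64(0.14115356602774853)]
82.991362371179
-7.2877194480794545
-97.14866966435768
171.99192788987634
knob [ 0.56454385 -0.30567443  0.049     ] piv [ 0.47251804 -0.16364333  0.03      ]
```

Request:
step_arm(rows=[0.13,0,0,0,0,0,-1,0.13,0,0,0,0,0,-1,0.13,0,0,0,0,0,-1,0,0,0,-0.5,-4.7,-3.65,-1,0,0,0,-0.5,-4.7,-3.65,-1,0,0,0,-0.5,-4.7,-3.65,-1,0,0,0,-0.5,-4.7,-3.65,-1], grip_force=30)

```text
time: 1.02
tcp_pos: [0.3352, -0.4347, 0.2429]
ee_rot: [[-0.001, -0.145, -0.989], [0.004, -0.989, 0.145], [-1.0, -0.003, 0.002]]
force: [0.3, -1.1, -1.0]
width: 0.267
```

```bash
cat >> h.py <<'E'
def go(p,o=None):
    "world target -> shift in tool axes, cm"
    o=o or get_obs(); return np.round(100*np.array(o['ee_rot']).T@(np.array(p)-np.array(o['tcp_pos'])),2)
E
python3 -c "
from h import *
o=get_obs();print(o['time'],o['tcp_pos'],np.round(o['ee_rot'],4),o['qpos'],o['width']);print(go([0.49,-0.27,0.27]))"
```

```text
1.025 [ 0.33519457 -0.43471053  0.24294118] [[-0.0011 -0.1453 -0.9894]
 [ 0.0035 -0.9894  0.1453]
 [-1.     -0.0034  0.0016]] [-1.02330590e+00  3.70249434e-01  1.50695747e+00  9.61277245e-04
  1.26798191e+00  6.93030509e-01] 0.26713497122658175
[ -2.66 -18.55 -12.92]
```

Request:
step_arm(rows=[-0.01,0,0,-0.6,-4.6,-3.2,-1,-0.01,0,0,-0.6,-4.6,-3.2,-1,0,0,0,-0.6,-4.6,-3.2,-1,0,0,0,-0.6,-4.6,-3.2,-1,0,0,0,0,0,0,-1,0,0,0,0,0,0,-1])

```text
time: 1.78
tcp_pos: [0.4927, -0.2601, 0.2679]
ee_rot: [[-0.001, -0.12, -0.993], [0.004, -0.993, 0.12], [-1.0, -0.004, 0.002]]
force: [0.5, -0.1, -0.0]
width: 0.005
```

```bash
python3 -c "
from h import *
o=get_obs();print(o['time'],o['tcp_pos'],np.round(o['ee_rot'],4),o['force'],o['width']);
np.save('wc1.npy',np.array([*cal('wrist')],dtype=object),allow_pickle=True)
im=snap('wrist','w1.png');cv2.imwrite('pics/w1b.png',cv2.resize(im,None,fx=1.5,fy=1.5,interpolation=cv2.INTER_CUBIC))"
```

```text
1.775 [ 0.49266393 -0.26007024  0.26785017] [[-0.0011 -0.1201 -0.9928]
 [ 0.0041 -0.9928  0.12  ]
 [-1.     -0.004   0.0016]] [ 0.54375816 -0.10018018 -0.02660217] 0.004702909867697184Traceback (most recent call last):
  File "<string>", line 4, in <module>
    np.save('wc1.npy',np.array([*cal('wrist')],dtype=object),allow_pickle=True)
                      ~~~~~~~~^^^^^^^^^^^^^^^^^^^^^^^^^^^^^^
ValueError: could not broadcast input array from shape (3,3) into shape (3,)
```

```bash
cat >> h.py <<'E'
import pickle
def wsnap(f,s=1.5):
    c=cal('wrist'); im=cams.camera('wrist'); pickle.dump(c,open(f+'.pkl','wb')); cv2.imwrite('pics/'+f+'.png',im); cv2.imwrite('pics/'+f+'b.png',cv2.resize(im,None,fx=s,fy=s,interpolation=cv2.INTER_CUBIC)); return im,c
E
python3 -c "
from h import *
wsnap('w1')"
```

```text
(no output)
```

View pics/w1b.png

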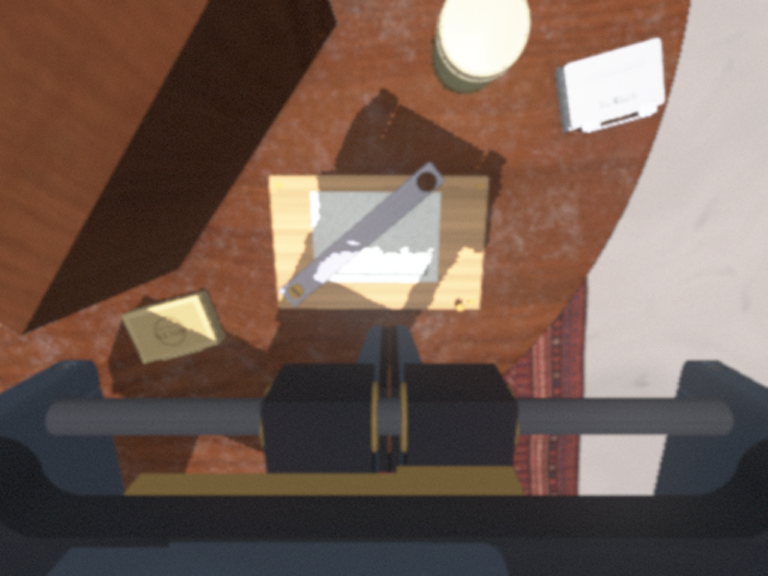

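The wrist picture shows the whole board, with corners at about (270,176), (488,176), (480,309), (281,308) in the 1.5x view. The knob is at (427,181), the pivot at (296,291) and the pin at (459,306).

Run:
```python
from h import *
c=pickle.load(open('w1.pkl','rb'))
f=lambda u,v,z:onz('',u/1.5,v/1.5,z,c)
P=np.array([f(270,176,.012),f(488,176,.012),f(480,309,.012),f(281,308,.012)]);print(P.round(4),P.mean(0),[np.linalg.norm(P[i]-P[i-1]) for i in range(4)])
for i in range(4):
  d=P[i]-P[i-1]; print(np.degrees(np.arctan2(d[1],d[0])))
k=f(427,181,.049);p=f(296,291,.029); print('knob',k,'piv',p,np.linalg.norm((k-p)[:2]),'pin',f(459,306,.03),f(459,306,.02))
def B(cx,cy,yaw,x,y):
    a=np.radians(yaw); return cx+np.cos(a)*x-np.sin(a)*y, cy+np.sin(a)*x+np.cos(a)*y
for s in [(P.mean(0)[0],P.mean(0)[1],-7.3),(.5085,-.2524,-7.3)]:
  print([np.round(B(*s,*q),4) for q in [(-.045,.085),(-.0615,-.085),(-.045,-.085),(-.03,.045),(-.03,-.05)]])
```

```text
[[ 0.5891 -0.1519  0.012 ]
 [ 0.5633 -0.3664  0.012 ]
 [ 0.4257 -0.3509  0.012 ]
 [ 0.4525 -0.1359  0.012 ]] [ 0.50765106 -0.25127427  0.012     ] [np.float64(0.1375876120840186), np.float64(0.2160663108368642), np.float64(0.1385097356438271), np.float64(0.21663999135476827)]
-6.683444292095296
-96.87226511552201
173.55180374856823
82.88466164354874
knob [ 0.56636418 -0.30279481  0.049     ] piv [ 0.47368396 -0.16033591  0.029     ] 0.16995340455116684 pin [ 0.43787331 -0.32589039  0.03      ] [ 0.43449518 -0.32730287  0.02      ]
[array([ 0.4738, -0.1612]), array([ 0.4358, -0.3278]), array([ 0.4522, -0.3299]), array([ 0.4836, -0.2028]), array([ 0.4715, -0.2971])]
[array([ 0.4747, -0.1624]), array([ 0.4367, -0.3289]), array([ 0.4531, -0.331 ]), array([ 0.4845, -0.204 ]), array([ 0.4724, -0.2982])]
```

Run:
```python
from h import *
print(go([.607,-.309,.10]))
```

```text
[ 16.75   3.53 -11.97]
```

Request:
step_arm(rows=[0,0,0,2,1.2,-4,-1,0,0,0,3.7,1.2,-4,-1,0,0,0,4,1.1,-4,-1,0,0,0,4,0,0,-1,0,0,0,4,0,0,-1,0,0,0,3.5,0,0,-1,0,0,0,1,0,0,-1])

```text
time: 2.7
tcp_pos: [0.6055, -0.3204, 0.039]
ee_rot: [[0.0, -0.133, -0.991], [0.002, -0.991, 0.133], [-1.0, -0.002, 0.0]]
force: [0.3, -0.2, -0.1]
width: 0.005
```

Run:
```python
from h import *
o=get_obs();print(o['time'],o['tcp_pos'],o['force']);print(go([.605,-.309,.044]))
wsnap('w2')
```

```text
2.7 [ 0.60553352 -0.32037015  0.03900055] [ 0.31743485 -0.15677058 -0.069699  ]
[-0.5  -1.12  0.2 ]
```

View pics/w2b.png

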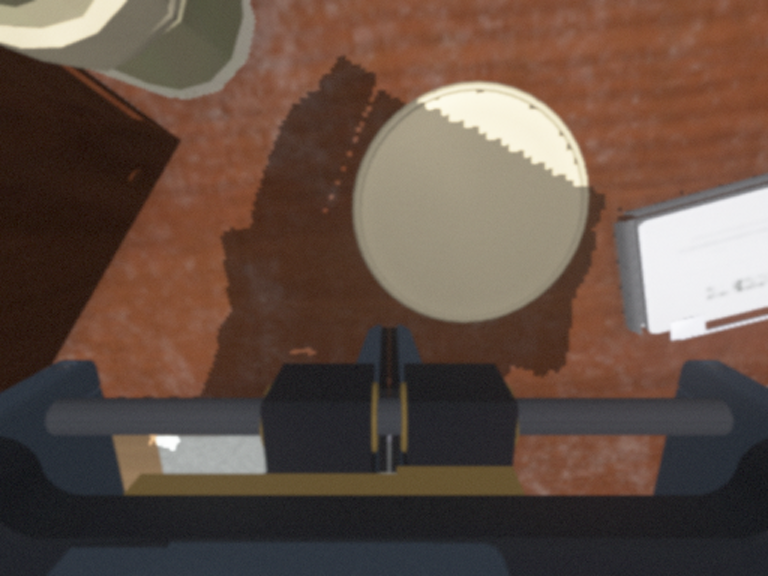

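The jar lid is clear ahead of the fingers and the knob lies behind them. First a small correction, then the push in +tool z, following the arc.

Request:
step_arm(rows=[0,0,0,-0.5,-1.1,0.2,-1,0,0,0,0,0,1.0,-1,0,0,0,0,0.6,1.1,-1,0,0,0,0,0.7,1.2,-1,0,0,0,0,0.6,1.2,-1,0,0,0,0,0.5,1.2,-1,0,0,0,0,0.4,1.2,-1,0,0,0,0,0,0,-1])

```text
time: 3.75
tcp_pos: [0.529, -0.331, 0.0492]
ee_rot: [[0.006, -0.135, -0.991], [-0.002, -0.991, 0.135], [-1.0, 0.001, -0.007]]
force: [0.0, 0.7, -0.2]
width: 0.006
```

Run:
```python
from h import *
o=get_obs();print(o['time'],o['tcp_pos'],o['force']);print(go([.4775,-.3335,.044]))
```

```text
3.75 [ 0.52904608 -0.33097613  0.04918947] [ 0.02580153  0.74080517 -0.18619751]
[0.49 0.94 5.08]
```

Request:
step_arm(rows=[0,0,0,0.4,0.3,1.0,-1,0,0,0,0,0.25,1.0,-1,0,0,0,0,0.2,1.0,-1,0,0,0,0,0.1,0.8,-1,0,0,0,0,0,0.5,-1,0,0,0,0,0,0,-1])

```text
time: 4.5
tcp_pos: [0.4824, -0.3334, 0.0444]
ee_rot: [[0.006, -0.134, -0.991], [-0.002, -0.991, 0.134], [-1.0, 0.001, -0.006]]
force: [0.4, 0.5, -0.2]
width: 0.005
```

Run:
```python
from h import *
o=get_obs();print(o['time'],o['tcp_pos'],o['force']);print(go([.4775,-.3335,.044]))
im=snap('top','t3.png'); crop(im,270,170,350,230,9,'b3.png')
```

```text
4.5 [ 0.4824436  -0.33341416  0.04443502] [ 0.38462525  0.49735696 -0.18396386]
[0.04 0.07 0.49]
```

View pics/b3.png

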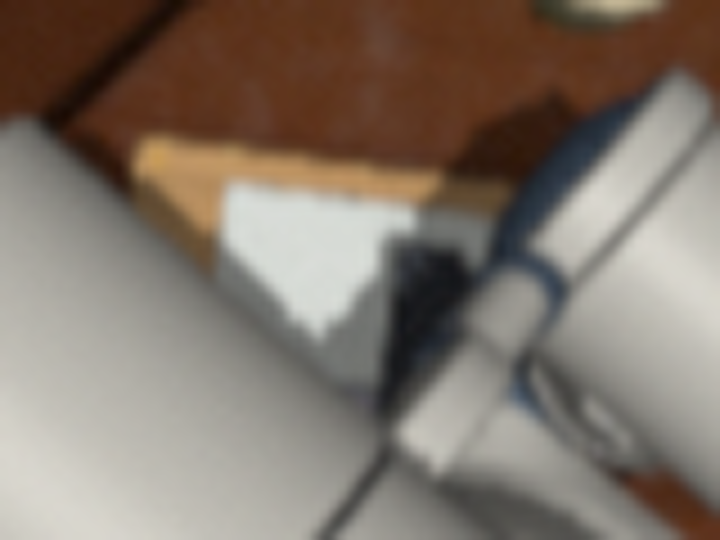

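The guide has moved. I'll push on in small steps until the force rises, which means it's on the pin.

Request:
step_arm(rows=[0,0,0,0,0,0.4,-1,0,0,0,0,0,0.3,-1,0,0,0,0,0,0,-1])

```text
time: 4.92
tcp_pos: [0.4784, -0.3331, 0.0448]
ee_rot: [[0.012, -0.134, -0.991], [-0.004, -0.991, 0.134], [-1.0, 0.002, -0.012]]
force: [2.8, 1.5, -2.2]
width: 0.009
```

Request:
step_arm(rows=[0,0,0,0,0,0.3,-1,0,0,0,0,0,0.3,-1,0,0,0,0,0,0,-1])

```text
time: 5.3
tcp_pos: [0.4784, -0.3332, 0.0454]
ee_rot: [[0.023, -0.136, -0.99], [-0.007, -0.991, 0.135], [-1.0, 0.004, -0.024]]
force: [1.4, 0.3, -1.7]
width: 0.006
```

Request:
step_arm(rows=[0,-0.023,0,0,0,-1.5,-1,0,0,0,-2,0,-1,-1,0,0,0,-5,0,0,-1,0,0,0,-5,0,0,-1,0,0,0,-5,-2.5,0,-0.2,0,0,0,-4,-2.5,0,-0.2,0,0,0,0,0,0,-0.2])

```text
time: 6.18
tcp_pos: [0.5101, -0.284, 0.2611]
ee_rot: [[-0.003, -0.135, -0.991], [-0.001, -0.991, 0.135], [-1.0, 0.002, 0.003]]
force: [-1.4, -0.5, -0.5]
width: 0.302
```

Run:
```python
from h import *
o=get_obs();print(o['time'],o['tcp_pos'],np.round(o['ee_rot'],4),o['force'],o['width'])
wsnap('w4')
```

```text
6.175 [ 0.51011949 -0.28402621  0.26112496] [[-0.0033 -0.1351 -0.9908]
 [-0.0015 -0.9908  0.1351]
 [-1.      0.0019  0.0031]] [-1.42732215 -0.499032   -0.49618268] 0.3021448131089382
```

View pics/w4b.png

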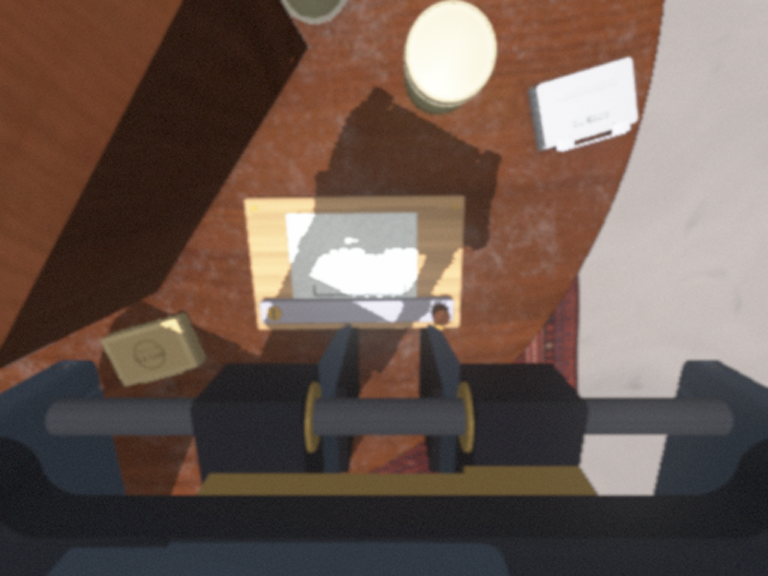

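The guide now lies parallel to the board's near edge (y≈311, pivot at 275, knob at 441), with the fold line just above it at about (315,291)–(400,296). I'll measure from an enlarged crop.

Run:
```python
from h import *
im=cv2.imread('pics/w4.png'); crop(im,160,125,315,225,5,'w4c.png')
```

```text
(no output)
```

View pics/w4c.png

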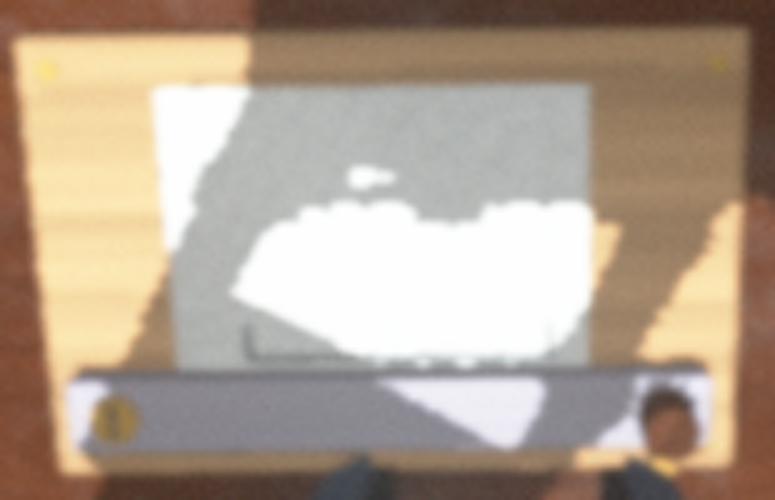

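Run:
```python
from h import *
c=pickle.load(open('w4.pkl','rb'))
f=lambda u,v,z:onz('',160+u/5-.4,125+v/5-.4,z,c)
P=np.array([f(12,38,.012),f(750,28,.012),f(735,468,.012),f(60,474,.012)]);print(P.round(4),P.mean(0),[np.linalg.norm(P[i]-P[i-1]).round(4) for i in range(4)])
print('start',f(248,355,.013),'end',f(550,357,.013))
k=f(667,400,.049);p=f(115,416,.029);print('knob',k,'piv',p,np.linalg.norm((k-p)[:2]), np.degrees(np.arctan2(*(k-p)[1::-1])))
def B(cx,cy,yaw,x,y):
    a=np.radians(yaw); return cx+np.cos(a)*x-np.sin(a)*y, cy+np.sin(a)*x+np.cos(a)*y
for s in [(P.mean(0)[0],P.mean(0)[1],-7.1),(.508,-.2518,-7.1)]:
  print([np.round(B(*s,*q),4) for q in [(-.045,.085),(-.045,-.085),(-.03,.045),(-.03,-.05)]])
# stand from top view
c=cal('top')
g=lambda u,v,z:onz('',150+u/9-.44,180+v/9-.44,z,c)
S=np.array([g(340,205,.06),g(470,143,.06),g(540,275,.06),g(405,340,.06)]);print('stand',S.round(4),S.mean(0))
print('flange',g(427,233,.064),'handle top',g(398,213,.138))
```

```text
[[ 0.5903 -0.1498  0.012 ]
 [ 0.5636 -0.3671  0.012 ]
 [ 0.4254 -0.3509  0.012 ]
 [ 0.4532 -0.1326  0.012 ]] [ 0.50812143 -0.25009931  0.012     ] [np.float64(0.1382), np.float64(0.2189), np.float64(0.1392), np.float64(0.2201)]
start [ 0.48485099 -0.20106042  0.013     ] end [ 0.47123443 -0.29578756  0.013     ]
knob [ 0.46411034 -0.3278677   0.049     ] piv [ 0.47527462 -0.16040831  0.029     ] 0.16783113340739633 -93.81418319061764
[array([ 0.474 , -0.1602]), array([ 0.453 , -0.3289]), array([ 0.4839, -0.2017]), array([ 0.4722, -0.296 ])]
[array([ 0.4739, -0.1619]), array([ 0.4528, -0.3306]), array([ 0.4838, -0.2034]), array([ 0.472 , -0.2977])]
stand [[0.5104 0.236  0.06  ]
 [0.5384 0.1795 0.06  ]
 [0.4806 0.1473 0.06  ]
 [0.4515 0.2058 0.06  ]] [0.49522884 0.19214191 0.06      ]
flange [0.49820993 0.19674783 0.064     ] handle top [0.5008288  0.19729866 0.138     ]
```

Request:
step_arm(rows=[0,0,0,0,-3.6,5,-0.1,0,0,0,0,-3.6,5,0,0,0,0,0,-5.95,0.8,0,0,0,0,0,-5.95,0.8,0,0,0,0,0,-5.95,0.8,0,0,0,0,0,-5.95,0.8,0])

```text
time: 6.98
tcp_pos: [0.4148, 0.0444, 0.2524]
ee_rot: [[-0.016, -0.145, -0.989], [0.003, -0.989, 0.145], [-1.0, -0.0, 0.016]]
force: [1.4, -0.4, 0.9]
width: 0.499
```

Run:
```python
from h import *
o=get_obs();print(o['time'],o['tcp_pos'],np.round(o['ee_rot'],4),o['force'],o['width'],go([.43,.185,.28]))
c=pickle.load(open('w4.pkl','rb'))
f=lambda u,v,z:onz('',160+u/5-.4,125+v/5-.4,z,c)
a,b=f(90,372,.027),f(700,362,.027); print(a,b,np.degrees(np.arctan2(*(b-a)[1::-1])))
```

```text
6.975 [0.41481321 0.04443305 0.25243682] [[-1.590e-02 -1.447e-01 -9.893e-01]
 [ 2.500e-03 -9.895e-01  1.447e-01]
 [-9.999e-01 -2.000e-04  1.610e-02]] [ 1.43401145 -0.41637957  0.94546038] 0.49877453164029384 [ -2.74 -14.13   0.58]
[ 0.48968401 -0.15519536  0.027     ] [ 0.46749035 -0.3411165   0.027     ] -96.8072655459134
```

Request:
step_arm(rows=[-0.02,0.016,0,-0.9,-4.6,0.1,0,0,0,0,-0.9,-4.6,0.1,0,0,0,0,-0.9,-4.6,0.1,0,0,0,0,0,0,0,0])

```text
time: 7.48
tcp_pos: [0.4277, 0.1876, 0.2749]
ee_rot: [[-0.008, -0.121, -0.993], [-0.001, -0.993, 0.121], [-1.0, 0.002, 0.008]]
force: [0.5, 0.0, -0.5]
width: 0.503
```

Run:
```python
from h import *
o=get_obs();print(o['time'],o['tcp_pos'],np.round(o['ee_rot'],4),o['force'],o['width'])
wsnap('w5')
im=snap('top','t5.png'); crop(im,150,180,230,240,9,'s5.png')
```

```text
7.475 [0.42769678 0.1876476  0.27488955] [[-0.0084 -0.1209 -0.9926]
 [-0.0015 -0.9927  0.1209]
 [-1.      0.0025  0.0081]] [ 0.52226801  0.03302591 -0.49992779] 0.5031816316202933
```

View pics/w5b.png

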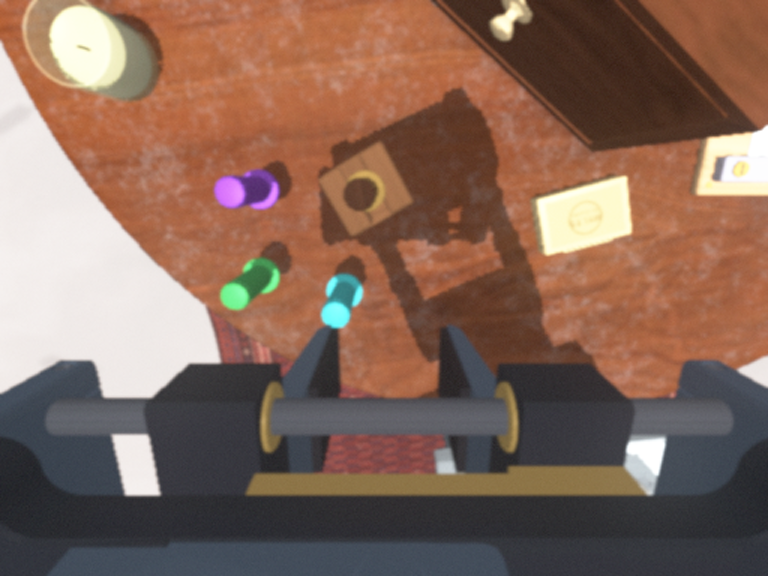

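The candidates are brown/brass in the stand (362,192), purple (232,191), green (237,294) and turquoise (337,312). The brown one fits: a wooden handle with a brass flange, in the stand. Confirming it in a crop.

Run:
```python
from h import *
im=cv2.imread('pics/w5.png'); crop(im,205,88,285,163,8,'w5c.png')
```

```text
(no output)
```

View pics/w5c.png

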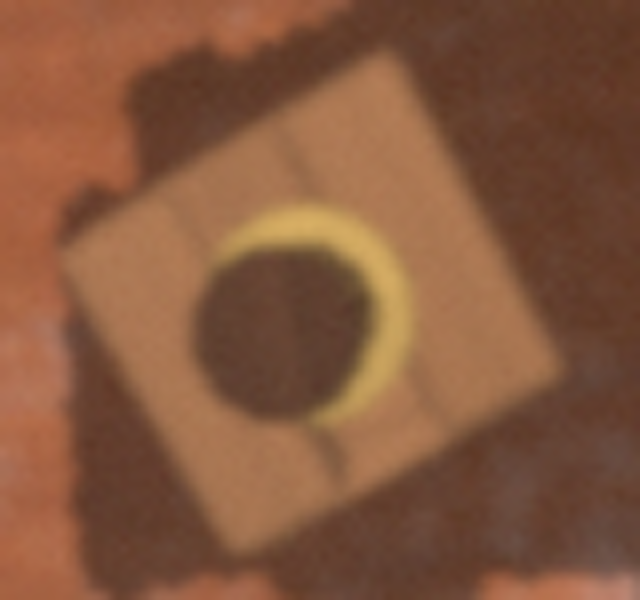

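Run:
```python
from h import *
c=pickle.load(open('w5.pkl','rb'))
f=lambda u,v,z:onz('',205+u/8-.44,88+v/8-.44,z,c)
P=np.array([f(60,258,.06),f(388,45,.06),f(567,375,.06),f(240,556,.06)]);print(P.round(4),P.mean(0),[np.linalg.norm(P[i]-P[i-1]).round(4) for i in range(4)],[np.degrees(np.arctan2(*(P[i]-P[i-1])[1::-1])).round(1) for i in range(4)])
print('top',f(284,333,.138),'flange',f(301,315,.066), 'rad',np.linalg.norm(f(413,315,.066)-f(301,315,.066)),np.linalg.norm(f(375,333,.138)-f(192,333,.138)))
o=get_obs(); print(go([.498,.195,.20]),go([.498,.195,.094]),o['qpos'])
```

```text
[[0.5127 0.2406 0.06  ]
 [0.5392 0.1818 0.06  ]
 [0.4834 0.1582 0.06  ]
 [0.4597 0.218  0.06  ]] [0.49877053 0.19963024 0.06      ] [np.float64(0.0576), np.float64(0.0645), np.float64(0.0605), np.float64(0.0643)] [np.float64(23.1), np.float64(-65.8), np.float64(-157.0), np.float64(111.6)]
top [0.49870537 0.19958978 0.138     ] flange [0.49885726 0.20141043 0.066     ] rad 0.01861592097913662 0.024526232655547597
[ 7.38 -1.86 -6.98] [17.98 -1.9  -7.07] [2.80723485e-01 2.20385581e-01 1.64012652e+00 2.83926675e-04
 1.29091059e+00 1.97468502e+00]
```

Run:
```python
from h import *
print(go([.499,.1985,.19]))
```

```text
[ 8.38 -2.22 -7.04]
```

Request:
step_arm(rows=[0,0.008,0,2,-0.7,-2.5,0.2,0,0,0,2.5,-0.7,-2.5,0.2,0,0,0,2.5,-0.5,-2,0.2,0,0,0,0,0,0,0.2])

```text
time: 8.07
tcp_pos: [0.4995, 0.1893, 0.1995]
ee_rot: [[-0.006, -0.128, -0.992], [-0.006, -0.992, 0.128], [-1.0, 0.006, 0.005]]
force: [-0.4, -0.1, 0.5]
width: 0.602
```

Run:
```python
from h import *
o=get_obs();print(o['time'],o['tcp_pos'],np.round(o['ee_rot'],4),o['force'],o['width'],go([.499,.1985,.19]),go([.499,.1985,.094]))
wsnap('w6')
```

```text
8.075 [0.49954727 0.18934155 0.19954666] [[-0.0058 -0.1285 -0.9917]
 [-0.0057 -0.9917  0.1285]
 [-1.      0.0064  0.005 ]] [-0.36559833 -0.102812    0.46639402] 0.601881882106694 [ 0.95 -0.91  0.17] [10.55 -0.97  0.12]
```

View pics/w6b.png

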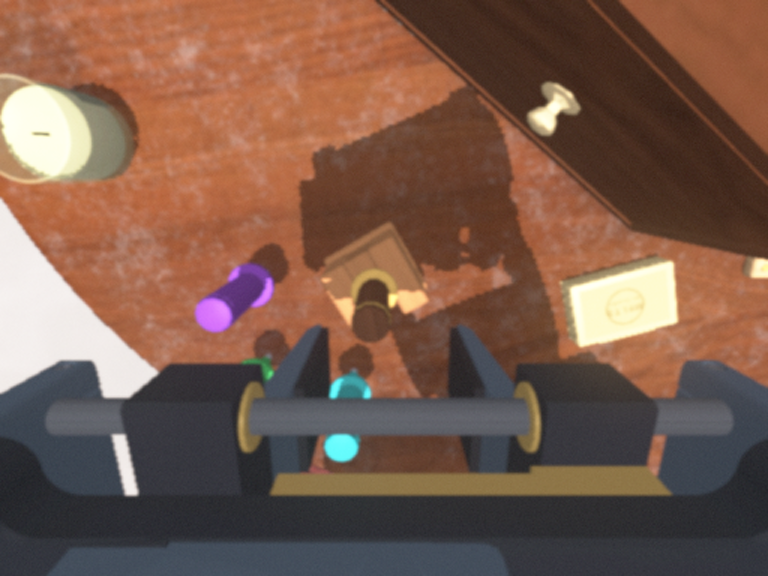

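Run:
```python
from h import *
c=pickle.load(open('w6.pkl','rb'))
print(onz('',370/1.5,322/1.5,.138,c),onz('',374/1.5,291/1.5,.066,c))
```

```text
[0.50050665 0.2002385  0.138     ] [0.49905382 0.20008112 0.066     ]
```

Request:
step_arm(rows=[0,0.005,-0.006,0,-1.05,0.1,0.2,0,0,0,0,0,0,0.2])

```text
time: 8.38
tcp_pos: [0.4989, 0.1998, 0.2019]
ee_rot: [[0.002, -0.129, -0.992], [0.001, -0.992, 0.129], [-1.0, -0.001, -0.002]]
force: [-0.4, 0.8, 0.8]
width: 0.6
```

Run:
```python
from h import *
o=get_obs();print(o['tcp_pos'],np.round(o['ee_rot'],4),go([.4997,.1995,.094]))
```

```text
[0.49893727 0.19976908 0.20189276] [[ 2.000e-03 -1.295e-01 -9.916e-01]
 [ 5.000e-04 -9.916e-01  1.295e-01]
 [-1.000e+00 -8.000e-04 -2.000e-03]] [10.79  0.03 -0.06]
```

Request:
step_arm(rows=[0,0,0,3,0,0,0.2,0,0,0,3,0,0,0.2,0,0,0,2,0,0,0.2,0,0,0,1.5,0,0,0.2,0,0,0,0,0,0,0.2])

```text
time: 9.0
tcp_pos: [0.4997, 0.201, 0.1084]
ee_rot: [[0.009, -0.127, -0.992], [0.002, -0.992, 0.127], [-1.0, -0.003, -0.009]]
force: [-0.2, 0.0, 0.5]
width: 0.601
```

Run:
```python
from h import *
o=get_obs();print(o['force'],o['tcp_pos'],np.round(o['ee_rot'],4),go([.4997,.1995,.094]))
im=snap('side','sd7.png');crop(im,190,180,310,290,5,'sd7c.png')
```

```text
[-0.24943909  0.04523427  0.5034984 ] [0.49972432 0.20095883 0.10843996] [[ 0.009  -0.1274 -0.9918]
 [ 0.0023 -0.9918  0.1274]
 [-1.     -0.0034 -0.0086]] [ 1.44  0.15 -0.  ]
```

View pics/sd7c.png

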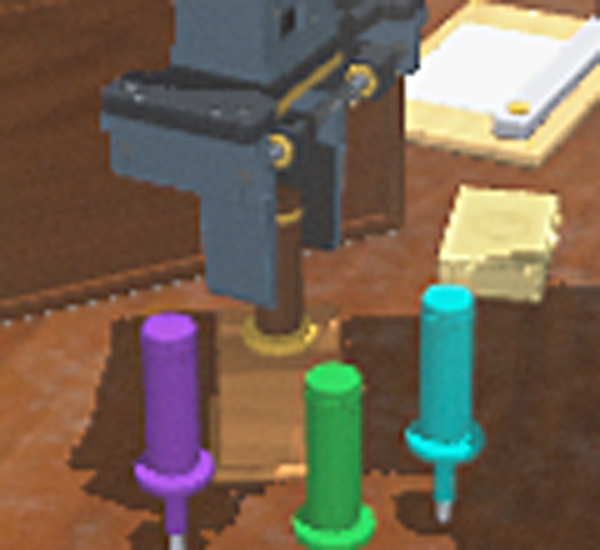

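Request:
step_arm(rows=[0,-0.009,0,1.4,0.15,0,0.2,0,0,0,0,0,0,0.2,0,0,0,0,0,0,-1,0,0,0,0,0,0,-1,0,0,0,0,0,0,-1,0,0,0,0,0,0,-1], grip_force=30)

```text
time: 9.8
tcp_pos: [0.5013, 0.1998, 0.0961]
ee_rot: [[0.004, -0.127, -0.992], [0.005, -0.992, 0.127], [-1.0, -0.005, -0.003]]
force: [1.6, 0.4, -1.1]
width: 0.26
```

Run:
```python
from h import *
o=get_obs();print(o['force'],o['wrist_torque'],o['tcp_pos'],np.round(o['ee_rot'],4),o['width']*91)
im=snap('side','sd8.png');crop(im,190,180,310,290,5,'sd8c.png')
```

```text
[ 1.55426417  0.42640115 -1.07882178] [0.00637313 0.05149615 0.01980198] [0.50126824 0.19979122 0.09610358] [[ 0.0036 -0.1273 -0.9919]
 [ 0.0046 -0.9918  0.1273]
 [-1.     -0.0051 -0.003 ]] 23.650281758919164
```

View pics/sd8c.png

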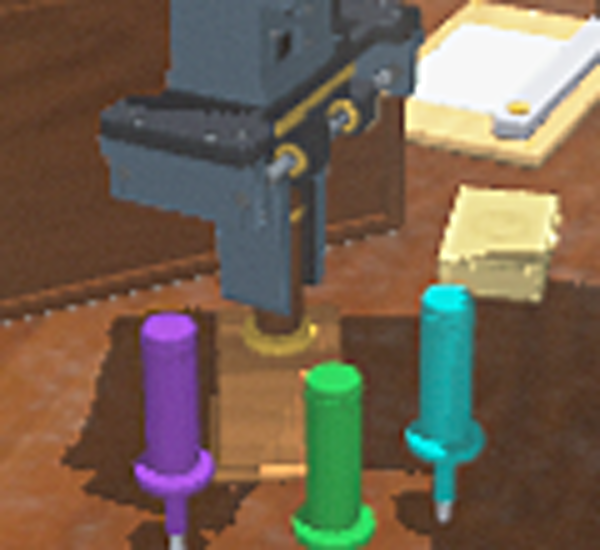

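The brown stylus is gripped (opening 23.7 mm) and still seated. Seat reference: TCP (0.5013, 0.1998, 0.0961). Lifting straight up.

Request:
step_arm(rows=[0,0,0,-1.5,0,0,-1,0,0,0,-2,0,0,-1,0,0,0,-3,0,0,-1,0,0,0,-3,0,0,-1,0,0,0,-3,0,0,-1,0,0,0,-1,0,0,-1,0,0,0,0,0,0,-1])

```text
time: 10.72
tcp_pos: [0.5001, 0.1991, 0.2397]
ee_rot: [[0.005, -0.127, -0.992], [0.005, -0.992, 0.127], [-1.0, -0.006, -0.004]]
force: [0.7, 0.3, -0.9]
width: 0.257
```

Run:
```python
from h import *
o=get_obs();print(o['force'],o['wrist_torque'],o['tcp_pos'],np.round(o['ee_rot'],4),o['width']*91)
im=snap('side','sd9.png');crop(im,190,120,310,230,5,'sd9c.png')
wsnap('w9')
print(go([.43,.1,.22]),go([.43,-.1,.22]))
```

```text
[ 0.7141705   0.34497045 -0.91191334] [ 0.03433563 -0.00299188  0.02035797] [0.50011664 0.19910573 0.23965444] [[ 0.0048 -0.1272 -0.9919]
 [ 0.0051 -0.9919  0.1273]
 [-1.     -0.0057 -0.0041]] 23.405566784616354
[ 1.79 10.71  5.66] [ 1.7  30.55  3.11]
```

View pics/sd9c.png

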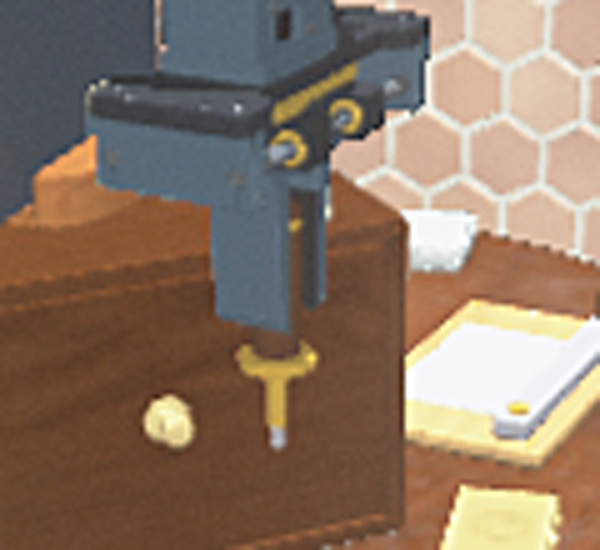

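View pics/w9b.png

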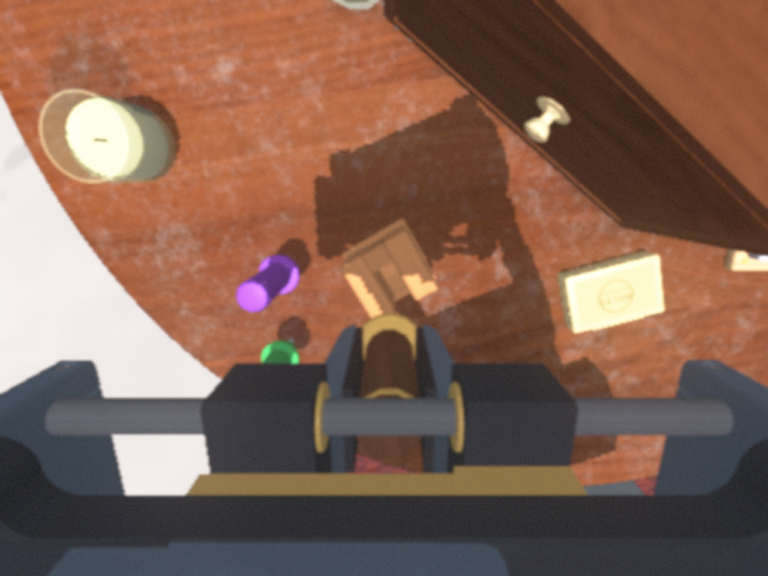

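Run:
```python
from h import *
o=get_obs(); T=np.array(o['tcp_pos']);R=np.array(o['ee_rot'])
c=pickle.load(open('w9.pkl','rb'))
for z in (.2037,.2097):
  q=onz('',389/1.5,316/1.5,z,c); print('front rim in tool',(R.T@(q-T)*1000).round(1))
  
q=[190+278/5-.4,120+445/5-.4]
og,d=ray('side',*q)
s=(T[1]-og[1])/d[1]; print('tip at plane y=tcp',og+s*d, 'TCP',T)
for dx in (-.003,0,.003): print(dx,proj('side',T+[dx,0,-.078]),q)
```

```text
front rim in tool [ 34.9  -0.4 -12.8]
front rim in tool [ 28.9  -0.4 -14.8]
tip at plane y=tcp [0.49778533 0.1989869  0.16143482] TCP [0.49973119 0.1989869  0.23855793]
-0.003 [245.63042787 209.00343468] [245.2, 208.6]
0 [244.42306621 208.82258305] [245.2, 208.6]
0.003 [243.21791916 208.64206315] [245.2, 208.6]
```

Request:
step_arm(rows=[0,0,0,0,2.4,3,-1,0,0,0,0,3.6,2,-1,0,0,0,0,4.5,1,-1,0,0,0,0,5,-0.6,-1,0,0,0,0,5,-0.6,-1,0,0,0,0,5,-0.6,-1,0,0,0,0,4.5,-0.6,-1])

```text
time: 11.7
tcp_pos: [0.4198, -0.0995, 0.2297]
ee_rot: [[-0.009, -0.122, -0.993], [0.005, -0.993, 0.122], [-1.0, -0.004, 0.01]]
force: [0.8, 0.6, -1.7]
width: 0.253
```

Run:
```python
from h import *
o=get_obs();print(o['time'],o['force'],o['tcp_pos'],np.round(o['ee_rot'],4),o['width']*91)
print(go([.512,-.206,.20]))
```

```text
11.7 [ 0.8252721   0.59709427 -1.74443947] [ 0.41983074 -0.09949196  0.22966308] [[-0.0091 -0.1218 -0.9925]
 [ 0.0055 -0.9925  0.1218]
 [-0.9999 -0.0043  0.0097]] 23.028462502799844
[  2.82   9.46 -10.47]
```

Request:
step_arm(rows=[0,0,0,0.5,3.1,-3.4,-1,0,0,0,1,3.1,-3.5,-1,0,0,0,1,3.1,-3.5,-1,0,-0.1,0,0,0,0,-1,0,-0.1,0,0,0,0,-1,0,0,0,0,0,0,-1])

```text
time: 12.45
tcp_pos: [0.51, -0.2107, 0.1943]
ee_rot: [[-0.221, -0.128, -0.967], [0.036, -0.992, 0.123], [-0.975, -0.008, 0.224]]
force: [1.0, 0.1, -1.9]
width: 0.256
```

```bash
cat >> h.py <<'E'
S=np.array([.484,-.2022,.013]);En=np.array([.472,-.297,.013])
a=np.radians(-7.1); EX=np.array([np.cos(a),np.sin(a),0]);EY=np.array([-np.sin(a),np.cos(a),0])
def tip(o,p=0.,l=.078): return np.array(o['tcp_pos'])+np.array(o['ee_rot'])@np.array([l-p,0,.0025])
def rep(p=0.):
    o=get_obs(); t=tip(o,p); R=np.array(o['ee_rot'])
    d=t-S; print('t',o['time'],'F world',np.round(o['force'],2),'tip',t.round(4),'rel start: ex %.1f ey %.1f z %.1f mm'%(1e3*d@EX,1e3*d@EY,1e3*d[2])); print(R.round(3).tolist(),'w',round(o['width']*91,2)); return o,t
E
python3 - <<'E'
from h import *
o,t=rep(); R=np.array(o['ee_rot'])
print((100*R.T@(S+.010*EX+[0,0,.02]-t)).round(2),(100*R.T@(S+.010*EX+[0,0,.006]-t)).round(2))
print('unit -ex in tool',(R.T@-EX).round(3),'down',(R.T@[0,0,-1]).round(3),'-ey',(R.T@-EY).round(3))
wsnap('w10')
E
```

```text
t 12.45 F world [ 0.98  0.15 -1.92] tip [ 0.4903 -0.2076  0.1188] rel start: ex 7.0 ey -4.6 z 105.8 mm
[[-0.221, -0.128, -0.967], [0.036, -0.992, 0.123], [-0.975, -0.008, 0.224]] w 23.31
[ 8.3  -0.39 -2.21] [ 9.66 -0.38 -2.53]
unit -ex in tool [0.224 0.004 0.975] down [ 0.975  0.008 -0.224] -ey [-0.009  1.    -0.002]
```

View pics/w10b.png

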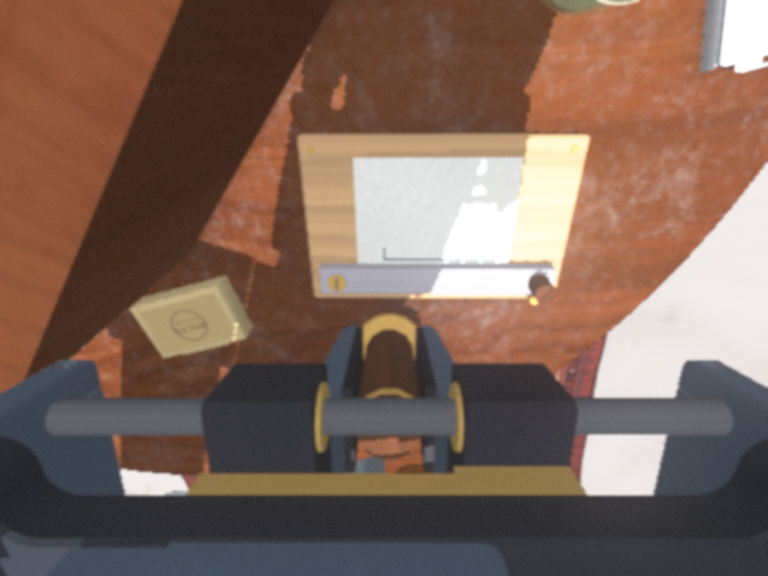

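Run:
```python
from h import *
im=cv2.imread('pics/w10.png'); crop(im,195,85,400,205,3.9,'w10c.png')
```

```text
(no output)
```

View pics/w10c.png

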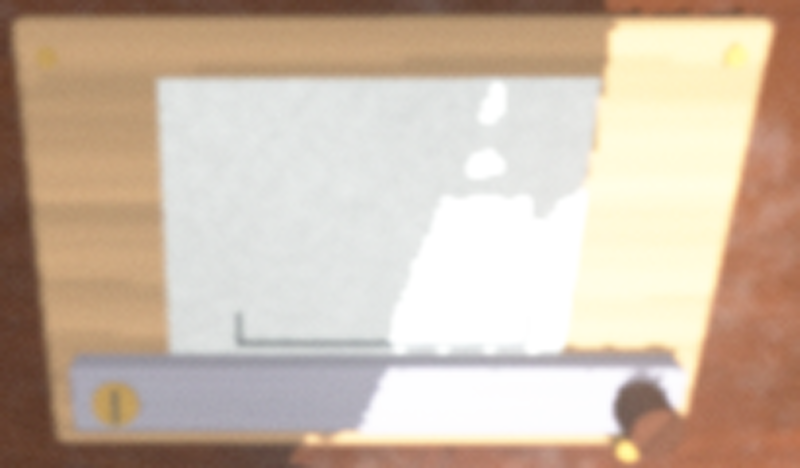

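Run:
```python
from h import *
c=pickle.load(open('w10.pkl','rb'))
f=lambda u,v,z:onz('',195+u/3.9-.37,85+v/3.9-.37,z,c)
P=np.array([f(13,18,.012),f(774,20,.012),f(686,440,.012),f(58,440,.012)]);m=P.mean(0);print(m,[np.linalg.norm(P[i]-P[i-1]).round(4) for i in range(4)],[np.degrees(np.arctan2(*(P[i]-P[i-1])[1::-1])).round(1) for i in range(4)])
print('start meas',f(239,343,.013),'from corners',m-.03*EX+.045*EY,m-.03*EX-.05*EY)
```

```text
[ 0.50923077 -0.25045866  0.012     ] [np.float64(0.1385), np.float64(0.2177), np.float64(0.1374), np.float64(0.2202)] [np.float64(-7.2), np.float64(-97.4), np.float64(173.9), np.float64(82.9)]
start meas [ 0.48363537 -0.20141895  0.013     ] from corners [ 0.48502288 -0.20209568  0.012     ] [ 0.47328074 -0.29636722  0.012     ]
```

Request:
step_arm(rows=[0,0,0,1.7,-0.2,-0.45,-1,0,0,0,2.1,-0.2,-0.55,-1,0,0,0,2.1,0,-0.55,-1,0,0,0,1.8,0,-0.5,-1,0,0,0,0.6,0,-0.1,-1,0,0,0,0,0,0,-1])

```text
time: 13.25
tcp_pos: [0.5098, -0.2045, 0.1066]
ee_rot: [[-0.21, -0.128, -0.969], [0.036, -0.992, 0.123], [-0.977, -0.009, 0.213]]
force: [0.4, -0.5, -1.5]
width: 0.257
```

Run:
```python
from h import *
o,t=rep(); R=np.array(o['ee_rot'])
print((100*R.T@(S+.010*EX+[0,0,.006]-t)).round(2))
print('unit -ex in tool',(R.T@-EX).round(3),'down',(R.T@[0,0,-1]).round(3),'-ey',(R.T@-EY).round(3))
im=snap('side','sd11.png');crop(im,230,120,350,220,6,'sd11c.png'); print(proj('side',t))
```

```text
t 13.25 F world [ 0.4  -0.49 -1.45] tip [ 0.491  -0.2013  0.0309] rel start: ex 6.8 ey 1.7 z 17.9 mm
[[-0.21, -0.128, -0.969], [0.036, -0.992, 0.123], [-0.977, -0.009, 0.213]] w 23.4
[ 1.1   0.18 -0.57]
unit -ex in tool [0.213 0.004 0.977] down [ 0.977  0.009 -0.213] -ey [-0.01   1.    -0.002]
[291.3828586  194.19794605]
```

View pics/sd11c.png

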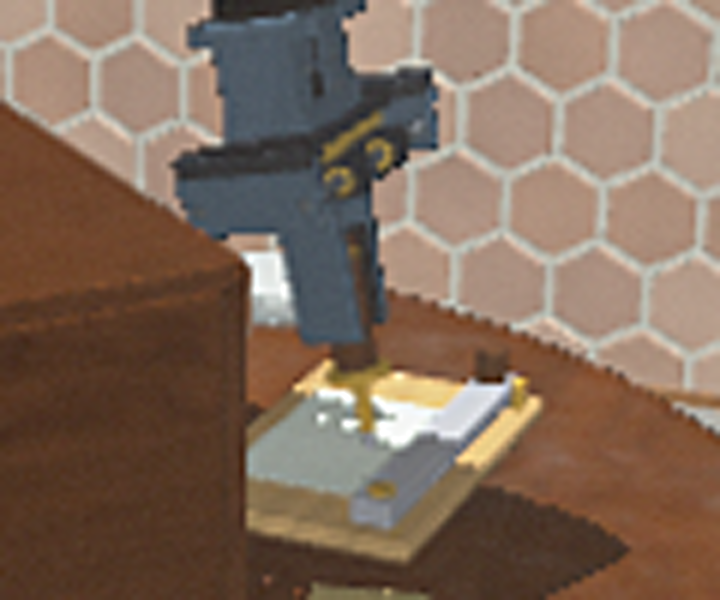

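Request:
step_arm(rows=[0,0,0,0.6,0.1,-0.3,-1,0,0,0,0.5,0.1,-0.25,-1,0,0,0,0,0,0,-1])

```text
time: 13.68
tcp_pos: [0.5136, -0.2073, 0.0954]
ee_rot: [[-0.207, -0.128, -0.97], [0.035, -0.992, 0.123], [-0.978, -0.009, 0.21]]
force: [0.3, -0.1, -1.4]
width: 0.261
```

Run:
```python
from h import *
o,t=rep()
im=snap('side','sd12.png');crop(im,270,170,320,215,12,'sd12c.png'); print((proj('side',t)-[270,170])*12+6)
```

```text
t 13.675 F world [ 0.33 -0.05 -1.4 ] tip [ 0.495  -0.2043  0.0197] rel start: ex 11.1 ey -0.7 z 6.7 mm
[[-0.207, -0.128, -0.97], [0.035, -0.992, 0.123], [-0.978, -0.009, 0.21]] w 23.73
[250.06404325 328.19068678]
```

View pics/sd12c.png

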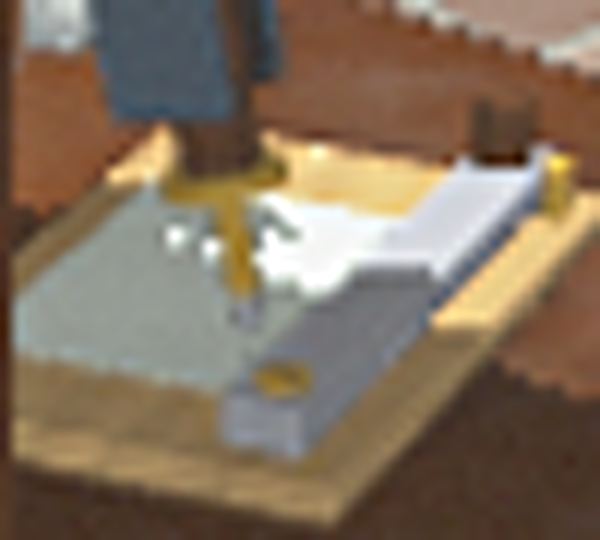

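Request:
step_arm(rows=[0,0,0,0.08,0,0.4,-1,0,0,0,0.08,0,0.35,-1,0,0,0,0,0,0,-1])

```text
time: 14.1
tcp_pos: [0.5054, -0.2063, 0.0958]
ee_rot: [[-0.207, -0.128, -0.97], [0.035, -0.992, 0.123], [-0.978, -0.008, 0.21]]
force: [-0.4, -0.1, -1.0]
width: 0.257
```

```bash
python3 -c "
from h import *
rep()"
```

```text
t 14.1 F world [-0.41 -0.14 -0.99] tip [ 0.4868 -0.2032  0.0201] rel start: ex 2.9 ey -0.7 z 7.1 mm
[[-0.207, -0.128, -0.97], [0.035, -0.992, 0.123], [-0.978, -0.008, 0.21]] w 23.42
```

Request:
step_arm(rows=[0,0,0,0.04,-0.05,0.2,-1,0,0,0,0,0,0,-1])

```text
time: 14.35
tcp_pos: [0.5033, -0.2054, 0.096]
ee_rot: [[-0.207, -0.128, -0.97], [0.035, -0.992, 0.123], [-0.978, -0.008, 0.21]]
force: [-0.3, 0.1, -1.4]
width: 0.257
```

Request:
step_arm(rows=[0,0,0,0.04,0,0.15,-1,0,0,0,0,0,0,-1])

```text
time: 14.6
tcp_pos: [0.502, -0.2053, 0.096]
ee_rot: [[-0.206, -0.128, -0.97], [0.035, -0.992, 0.123], [-0.978, -0.008, 0.209]]
force: [1.3, -0.2, -1.5]
width: 0.257
```

```bash
python3 -c "
from h import *
rep()"
```

```text
t 14.6 F world [ 1.33 -0.22 -1.55] tip [ 0.4835 -0.2023  0.0202] rel start: ex -0.5 ey -0.2 z 7.2 mm
[[-0.206, -0.128, -0.97], [0.035, -0.992, 0.123], [-0.978, -0.008, 0.209]] w 23.42
```

Request:
step_arm(rows=[0,0,0,0.35,0,-0.09,-1,0,0,0,0.3,0,-0.09,-1,0,0,0,0,0,0,-1])

```text
time: 14.98
tcp_pos: [0.5023, -0.2053, 0.0886]
ee_rot: [[-0.207, -0.128, -0.97], [0.035, -0.992, 0.123], [-0.978, -0.008, 0.21]]
force: [0.1, -0.0, -1.1]
width: 0.258
```

```bash
python3 -c "
from h import *
rep()"
```

```text
t 14.975 F world [ 0.12 -0.03 -1.1 ] tip [ 0.4838 -0.2023  0.0129] rel start: ex -0.2 ey -0.1 z -0.1 mm
[[-0.207, -0.128, -0.97], [0.035, -0.992, 0.123], [-0.978, -0.008, 0.21]] w 23.52
```

Now press in by 5 mm.

Request:
step_arm(rows=[0,0,0,0.3,0,-0.07,-1,0,0,0,0.25,0,-0.06,-1,0,0,0,0,0,0,-1])

```text
time: 15.35
tcp_pos: [0.5021, -0.2052, 0.0826]
ee_rot: [[-0.207, -0.128, -0.97], [0.035, -0.992, 0.123], [-0.978, -0.008, 0.21]]
force: [-0.4, 0.3, 0.3]
width: 0.263
```

```bash
python3 -c "
from h import *
o,t=rep();im=snap('side','sd13.png');crop(im,270,170,320,215,12,'sd13c.png')"
```

```text
t 15.35 F world [-0.42  0.25  0.3 ] tip [ 0.4835 -0.2022  0.0068] rel start: ex -0.5 ey -0.0 z -6.2 mm
[[-0.207, -0.128, -0.97], [0.035, -0.992, 0.123], [-0.978, -0.008, 0.21]] w 23.96
```

View pics/sd13c.png

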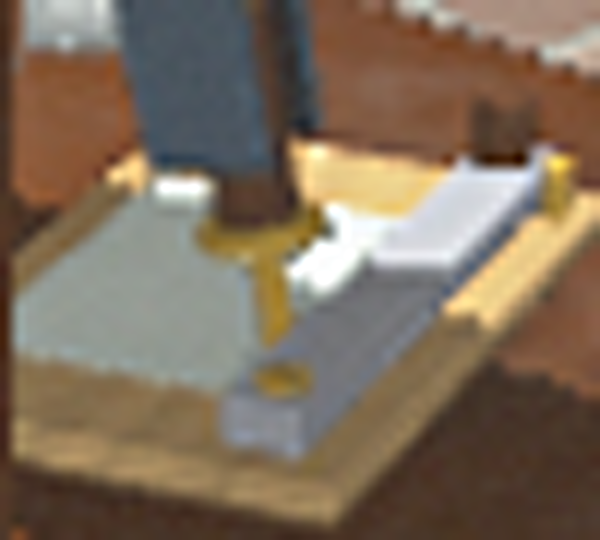

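Request:
step_arm(rows=[0,0,0,0,0.3,0,-1,0,0,0,0,0.3,0,-1,0,0,0,0,0.3,0,-1,0,0,0,0,0.3,0,-1])

```text
time: 15.9
tcp_pos: [0.5009, -0.2176, 0.0828]
ee_rot: [[-0.207, -0.128, -0.97], [0.035, -0.992, 0.123], [-0.978, -0.009, 0.209]]
force: [0.7, 2.2, -0.2]
width: 0.259
```

```bash
python3 -c "
from h import *
rep()"
```

```text
t 15.9 F world [ 0.74  2.23 -0.17] tip [ 0.4823 -0.2146  0.0071] rel start: ex -0.1 ey -12.5 z -5.9 mm
[[-0.207, -0.128, -0.97], [0.035, -0.992, 0.123], [-0.978, -0.009, 0.209]] w 23.53
```

Request:
step_arm(rows=[0,0,0,0.01,0.3,0.02,-1,0,0,0,0.01,0.3,0.02,-1,0,0,0,0.01,0.3,0.01,-1,0,0,0,0.01,0.3,0.01,-1,0,0,0,0.01,0.3,0.01,-1,0,0,0,0.01,0.3,0.01,-1])

```text
time: 16.65
tcp_pos: [0.4978, -0.2366, 0.0823]
ee_rot: [[-0.206, -0.128, -0.97], [0.035, -0.992, 0.124], [-0.978, -0.009, 0.209]]
force: [2.1, 1.5, 0.4]
width: 0.259
```

```bash
python3 -c "
from h import *
rep()"
```

```text
t 16.65 F world [2.11 1.51 0.4 ] tip [ 0.4794 -0.2336  0.0065] rel start: ex -0.7 ey -31.7 z -6.5 mm
[[-0.206, -0.128, -0.97], [0.035, -0.992, 0.124], [-0.978, -0.009, 0.209]] w 23.6
```

Request:
step_arm(rows=[0,0,0,0,0.3,0,-1,0,0,0,0,0.3,0,-1,0,0,0,0,0.3,0,-1,0,0,0,0,0.3,0,-1,0,0,0,0,0.3,0.01,-1,0,0,0,0,0.3,0.01,-1,0,0,0,0,0.3,0.01,-1])

```text
time: 17.52
tcp_pos: [0.4949, -0.2588, 0.0822]
ee_rot: [[-0.205, -0.128, -0.97], [0.035, -0.992, 0.124], [-0.978, -0.009, 0.208]]
force: [2.5, 3.6, 1.2]
width: 0.257
```

```bash
python3 -c "
from h import *
rep()"
```

```text
t 17.525 F world [2.55 3.64 1.16] tip [ 0.4764 -0.2558  0.0064] rel start: ex -0.9 ey -54.1 z -6.6 mm
[[-0.205, -0.128, -0.97], [0.035, -0.992, 0.124], [-0.978, -0.009, 0.208]] w 23.43
```

Request:
step_arm(rows=[0,0,0,-0.02,0.3,-0.01,-1,0,0,0,-0.02,0.3,0,-1,0,0,0,-0.02,0.3,0,-1,0,0,0,-0.01,0.3,0,-1,0,0,0,0,0.3,0,-1,0,0,0,0,0.3,0,-1,0,0,0,0,0.3,0,-1])

```text
time: 18.4
tcp_pos: [0.4922, -0.2812, 0.0826]
ee_rot: [[-0.206, -0.128, -0.97], [0.035, -0.992, 0.123], [-0.978, -0.009, 0.208]]
force: [1.3, 3.1, 0.6]
width: 0.257
```

```bash
python3 -c "
from h import *
rep()"
```

```text
t 18.4 F world [1.32 3.09 0.64] tip [ 0.4737 -0.2781  0.0069] rel start: ex -0.8 ey -76.6 z -6.1 mm
[[-0.206, -0.128, -0.97], [0.035, -0.992, 0.123], [-0.978, -0.009, 0.208]] w 23.37
```

Request:
step_arm(rows=[0,0,0,0,0.3,0,-1,0,0,0,0,0.3,0,-1,0,0,0,0,0.3,0,-1,0,0,0,0,0.3,0,-1,0,0,0,0,0.3,0,-1,0,0,0,0,0.3,0,-1])

```text
time: 19.15
tcp_pos: [0.4897, -0.3002, 0.0824]
ee_rot: [[-0.206, -0.128, -0.97], [0.036, -0.992, 0.123], [-0.978, -0.009, 0.208]]
force: [2.4, 2.8, 0.3]
width: 0.259
```

```bash
python3 -c "
from h import *
o,t=rep();im=snap('side','sd14.png');crop(im,270,165,330,210,12,'sd14c.png')"
```

```text
t 19.15 F world [2.43 2.75 0.28] tip [ 0.4712 -0.2971  0.0067] rel start: ex -0.9 ey -95.8 z -6.3 mm
[[-0.206, -0.128, -0.97], [0.036, -0.992, 0.123], [-0.978, -0.009, 0.208]] w 23.58
```

View pics/sd14c.png

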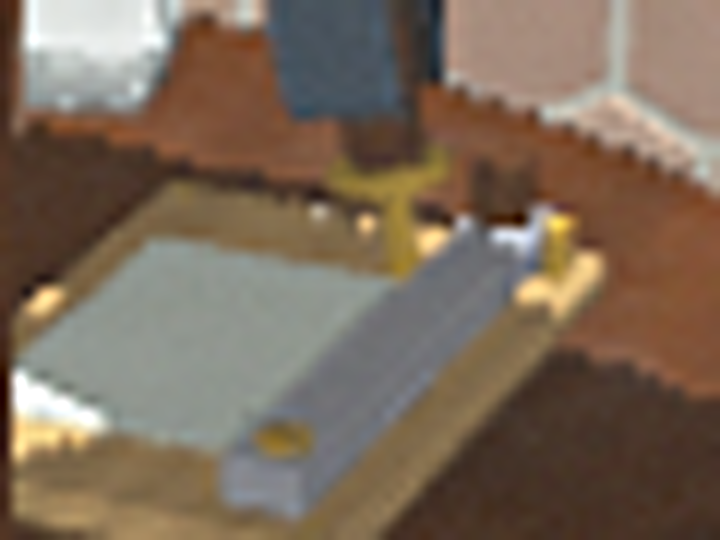

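Request:
step_arm(rows=[0,0,0,-0.6,0,0.12,-1,0,0,0,-1.2,0,0.2,-1,0,0,0,-3,0,0.6,-1,0,0,0,-4,0,0.8,-1,0,0,0,-4,0,0.8,-1,0,0.1,0,0,0,0,-1,0,0.11,0,0,0,0,-1,0,0,0,0,0,0,-1])

```text
time: 20.2
tcp_pos: [0.4901, -0.3022, 0.2224]
ee_rot: [[0.004, -0.127, -0.992], [0.006, -0.992, 0.127], [-1.0, -0.006, -0.003]]
force: [0.3, -0.3, -2.2]
width: 0.256
```

```bash
python3 -c "
from h import *
rep();o=get_obs();print(o['tcp_pos'],go([.42,-.12,.24]))
wsnap('w15')"
```

```text
t 20.2 F world [ 0.29 -0.25 -2.23] tip [ 0.488  -0.3014  0.1444] rel start: ex 16.2 ey -97.9 z 131.4 mm
[[0.004, -0.127, -0.992], [0.006, -0.992, 0.127], [-1.0, -0.006, -0.003]] w 23.29
[ 0.49014666 -0.30215003  0.2223592 ] [ -1.69 -17.18   9.27]
```

View pics/w15b.png

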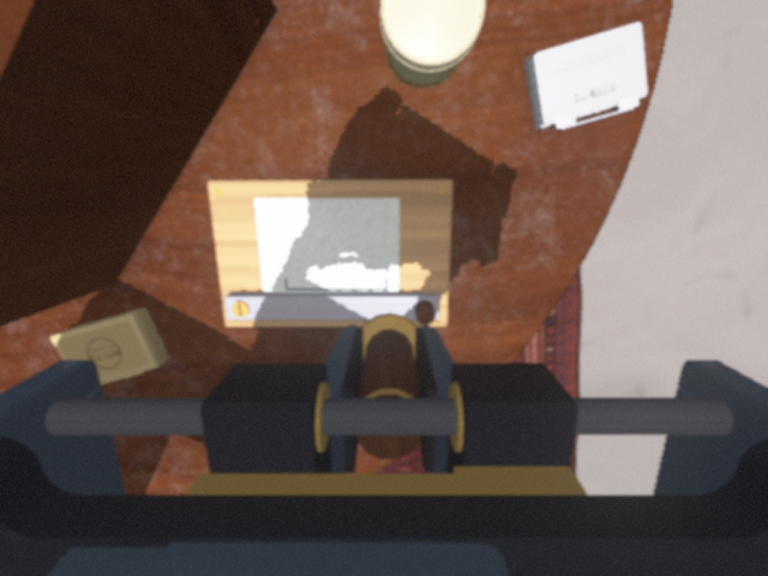

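Request:
step_arm(rows=[0,0,0,-0.5,-3.5,3.2,-1,0,0,0,-0.6,-4.5,3,-1,0,0,0,-0.6,-4.6,2.5,-1,0,0,0,0,-5,0.7,-1,0,0,0,0,-5,0.7,-1,0,0,0,0,-5,0.7,-1,0,0,0,0,-5,0.7,-1])

```text
time: 21.12
tcp_pos: [0.4178, 0.0413, 0.2425]
ee_rot: [[-0.014, -0.129, -0.991], [0.003, -0.992, 0.129], [-1.0, -0.001, 0.014]]
force: [0.3, 0.9, -1.9]
width: 0.256
```

```bash
python3 -c "
from h import *
rep();o=get_obs();print(o['tcp_pos'],go([.5005,.1995,.24]))"
```

```text
t 21.125 F world [ 0.26  0.87 -1.91] tip [0.4142 0.0419 0.1645] rel start: ex -99.4 ey 233.6 z 151.5 mm
[[-0.014, -0.129, -0.991], [0.003, -0.992, 0.129], [-1.0, -0.001, 0.014]] w 23.32
[0.41777554 0.04131619 0.24245152] [  0.18 -16.76  -6.16]
```

Request:
step_arm(rows=[0,0.014,0,0,-4.2,-1.2,-1,0,0,0,0,-4.2,-1.6,-1,0,0,0,0,-4.2,-1.6,-1,0,0,0,0,-3.5,-1.5,-1,0,0,0,0,0,0,-1,0,0,0,0,0,0,-1])

```text
time: 21.88
tcp_pos: [0.4993, 0.2033, 0.2419]
ee_rot: [[-0.011, -0.121, -0.993], [-0.009, -0.993, 0.121], [-1.0, 0.01, 0.01]]
force: [0.7, -0.1, -1.3]
width: 0.259
```

```bash
python3 -c "
from h import *
o,t=rep();print(o['tcp_pos'],go([.5012,.1995,.24]))"
```

```text
t 21.875 F world [ 0.71 -0.07 -1.28] tip [0.4959 0.203  0.1639] rel start: ex -38.3 ey 403.5 z 150.9 mm
[[-0.011, -0.121, -0.993], [-0.009, -0.993, 0.121], [-1.0, 0.01, 0.01]] w 23.58
[0.49925903 0.203336   0.24188997] [ 0.19  0.36 -0.24]
```

```bash
cat >> h.py <<'E'
from scipy.spatial.transform import Rotation as Ro
RG=np.array([[.0036,-.1273,-.9919],[.0046,-.9918,.1273],[-1,-.0051,-.003]]);PG=np.array([.5013,.1998,.0961])
def cor(z):
    o=get_obs(); R=np.array(o['ee_rot']); print(o['time'],'pos',np.round(o['tcp_pos'],4),'F',np.round(o['force'],2),'rot',Ro.from_matrix(R.T@RG).as_rotvec().round(4),'shift',go([PG[0],PG[1],z],o))
E
python3 -c "
from h import *
cor(.2)"
```

```text
21.875 pos [0.4993 0.2033 0.2419] F [ 0.71 -0.07 -1.28] rot [ 0.006   0.0132 -0.0152] shift [ 4.19  0.28 -0.29]
```

Request:
step_arm(rows=[0.006,0.013,-0.015,2,0.3,-0.2,-1,0,0,0,1.8,0,0,-1,0,0,0,0,0,0,-1,0,0,0,0,0,0,-1])

```text
time: 22.38
tcp_pos: [0.5003, 0.1976, 0.2041]
ee_rot: [[0.001, -0.129, -0.992], [0.002, -0.992, 0.129], [-1.0, -0.002, -0.001]]
force: [0.7, 0.3, -0.8]
width: 0.257
```

```bash
python3 -c "
from h import *
cor(.165)"
```

```text
22.375 pos [0.5003 0.1976 0.2041] F [ 0.68  0.27 -0.77] rot [-0.0019  0.0018 -0.0029] shift [ 3.91 -0.22 -0.06]
```

Request:
step_arm(rows=[0,0,-0.003,2,-0.15,-0.1,-1,0,0,0,1.9,-0.1,0,-1,0,0,0,0,0,0,-1,0,0,0,0,0,0,-1])

```text
time: 22.88
tcp_pos: [0.5036, 0.2, 0.1681]
ee_rot: [[0.006, -0.13, -0.992], [0.006, -0.992, 0.13], [-1.0, -0.006, -0.005]]
force: [-0.0, 0.5, -2.2]
width: 0.262
```

```bash
python3 -c "
from h import *
cor(.15);im=snap('side','sd16.png');crop(im,200,160,300,260,6,'sd16c.png')"
```

```text
22.875 pos [0.5036 0.2    0.1681] F [-0.01  0.48 -2.18] rot [-0.0025 -0.0024  0.0013] shift [1.81 0.06 0.23]
```

View pics/sd16c.png

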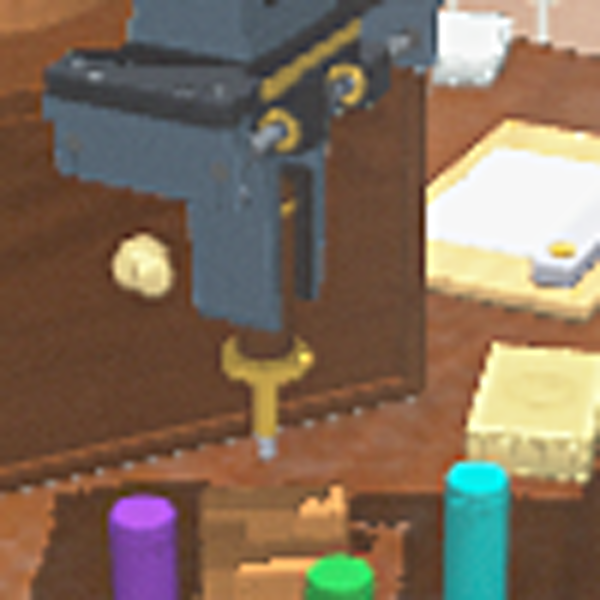

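Request:
step_arm(rows=[0,0,0,1.2,0.05,0.2,-1,0,0,0,0.6,0,0.03,-1,0,0,0,0,0,0,-1,0,0,0,0,0,0,-1])

```text
time: 23.42
tcp_pos: [0.5014, 0.1999, 0.1498]
ee_rot: [[0.007, -0.13, -0.992], [0.006, -0.992, 0.13], [-1.0, -0.007, -0.006]]
force: [0.9, -0.3, -1.4]
width: 0.259
```

```bash
python3 -c "
from h import *
cor(.12)"
```

```text
23.425 pos [0.5014 0.1999 0.1498] F [ 0.93 -0.34 -1.38] rot [-0.0025 -0.0035  0.0017] shift [2.98 0.03 0.03]
```

Aligned to within 0.3 mm of the seat reference. Lowering straight down.

Request:
step_arm(rows=[0,-0.003,0,1,0,0.05,-1,0,0,0,1,0,0.03,-1,0,0,0,1,0,0.03,-1,0,0,0,0,0,0,-1])

```text
time: 23.92
tcp_pos: [0.5003, 0.2002, 0.1174]
ee_rot: [[0.004, -0.13, -0.992], [0.006, -0.992, 0.13], [-1.0, -0.007, -0.003]]
force: [-0.6, -0.6, -2.0]
width: 0.261
```

```bash
python3 -c "
from h import *
cor(.097)"
```

```text
23.925 pos [0.5003 0.2002 0.1174] F [-0.61 -0.62 -2.03] rot [-0.0024  0.0001  0.0015] shift [ 2.04  0.04 -0.1 ]
```

Request:
step_arm(rows=[0,0,0,1,0.03,-0.1,-1,0,0,0,0.8,0,0,-1,0,0,0,0,0,0,-1,0,0,0,0,0,0,-1])

```text
time: 24.42
tcp_pos: [0.5016, 0.1999, 0.0982]
ee_rot: [[0.004, -0.13, -0.992], [0.006, -0.992, 0.13], [-1.0, -0.007, -0.003]]
force: [-0.3, 0.4, -1.9]
width: 0.259
```

```bash
python3 -c "
from h import *
cor(.0961);im=snap('side','sd17.png');crop(im,200,180,300,280,6,'sd17c.png')"
```

```text
24.425 pos [0.5016 0.1999 0.0982] F [-0.34  0.43 -1.92] rot [-0.0025 -0.      0.0016] shift [0.21 0.02 0.03]
```

View pics/sd17c.png

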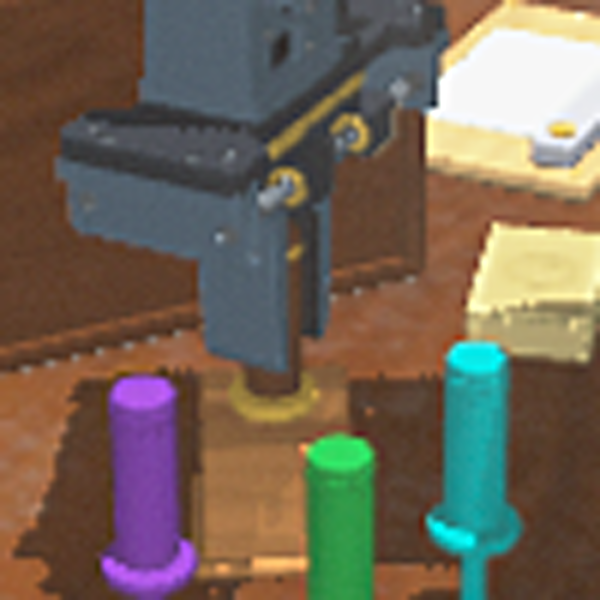

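About 2 mm to go before it's seated. I'll go down gently and watch the force.

Request:
step_arm(rows=[0,0,0,0.17,0,0.02,-1,0,0,0,0,0,0,-1])

```text
time: 24.72
tcp_pos: [0.5015, 0.2, 0.0968]
ee_rot: [[0.004, -0.13, -0.992], [0.006, -0.992, 0.13], [-1.0, -0.007, -0.004]]
force: [-0.2, 0.2, -0.7]
width: 0.257
```

Request:
step_arm(rows=[0,0,0,0.1,0,0,-1,0,0,0,0,0,0,-1])

```text
time: 24.98
tcp_pos: [0.5017, 0.2001, 0.0961]
ee_rot: [[0.005, -0.13, -0.992], [0.007, -0.992, 0.13], [-1.0, -0.007, -0.004]]
force: [-0.6, 0.3, -0.4]
width: 0.258
```

Request:
step_arm(rows=[0,0,0,0,0,0,-0.3,0,0,0,0,0,0,0.0,0,0,0,0,0,0,0.2,0,0,0,0,0,0,0.2,0,0,0,0,0,0,0.2])

```text
time: 25.6
tcp_pos: [0.502, 0.2002, 0.0962]
ee_rot: [[0.006, -0.13, -0.992], [0.007, -0.992, 0.13], [-1.0, -0.007, -0.005]]
force: [0.3, -0.7, 0.6]
width: 0.598
```

```bash
python3 -c "
from h import *
cor(.0961);im=snap('side','sd18.png');crop(im,200,180,300,280,6,'sd18c.png')"
```

```text
25.6 pos [0.502  0.2002 0.0962] F [ 0.27 -0.65  0.63] rot [-0.0024 -0.0017  0.0023] shift [0.01 0.04 0.06]
```

View pics/sd18c.png

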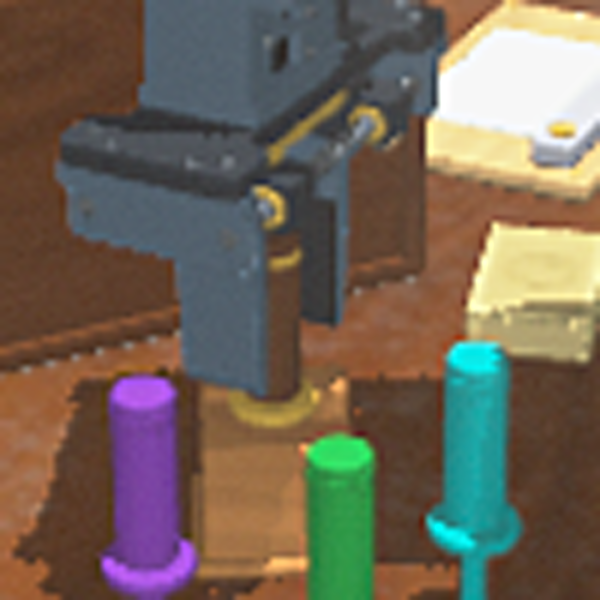

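The stylus is upright, seated and released. Now withdrawing straight up, then back.

Request:
step_arm(rows=[0,0,0,-1.5,0,0,0.2,0,0,0,-3,0,0,0.2,0,0,0,-3,0,0,0.2,0,0,0,-4,0,0,0.2,0,0,0,-4,0,3,0.2,0,0,0,-1,0,4,0.2,0,0,0,0,0,2,0.2,0,0,0,0,0,0,0.2])

```text
time: 26.65
tcp_pos: [0.4098, 0.2109, 0.2725]
ee_rot: [[0.011, -0.13, -0.991], [0.008, -0.991, 0.13], [-1.0, -0.01, -0.009]]
force: [0.4, -0.2, 0.5]
width: 0.599
```

```bash
python3 -c "
from h import *
cor(.1)
wsnap('w19');im=snap('side','sd19.png');crop(im,200,140,340,250,5,'sd19c.png')
im=snap('top','t19.png');crop(im,130,140,390,240,3,'t19c.png')"
```

```text
26.65 pos [0.4098 0.2109 0.2725] F [ 0.43 -0.22  0.51] rot [-0.0028 -0.0064  0.0047] shift [17.33  0.08 -9.05]
```

View pics/w19b.png

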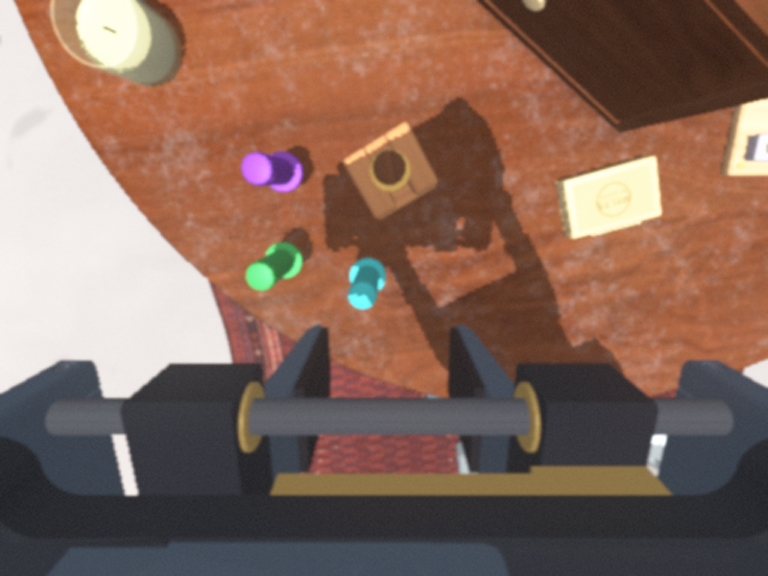

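View pics/sd19c.png

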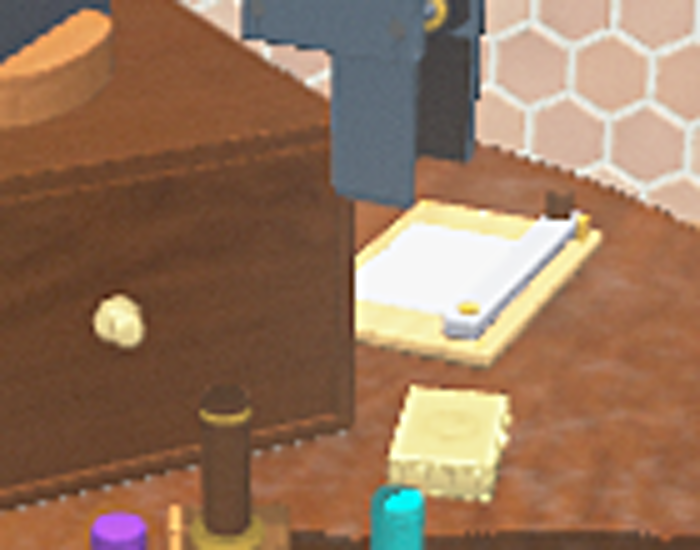

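View pics/t19c.png

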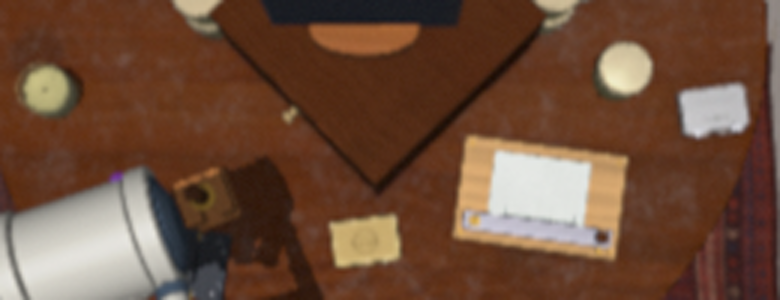

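The final views show the stylus upright and centred in the stand (wrist picture, (390,169)). The guide lies parallel against the pin (side crop, (583,227)), and the tin, jars, box and look-alikes are in place. The robot is clear of everything.

```bash
python3 -c "
from h import *
print(hand_in())"
```

```text
the job is handed in; nothing more can be done
None
```

The job is done and handed in at about 27 s of the 72 s allowed; no verdict was reported.

- **Guide:** I swung it shut by pushing the knob with closed fingers until it stopped with a 1.5–3 N reaction. The last pictures show it parallel to the fold line and against its pin.
- **Stylus:** I took the brown wooden one with the brass flange and left the purple, green and turquoise ones alone.
- **Drawing:** I leaned the stylus about 12° so its thin tip, not the wider neck, met the guide's edge. I then drew it about 96 mm along the line in roughly 3 mm rows, at about 2.6 cm/s. By my estimate the tip stayed within 1 mm of the line, was pressed in about 6 mm, and pushed sideways on the guide with up to about 2.5 N.
- **Return:** I lowered it to where I had picked it up, to within 1 mm, with only about a 1 N rise in force. I let go and withdrew. It stands upright, the other things look unmoved, and the robot touches nothing.

**Uncertain:** I could not measure how far the tip was pressed in; I worked it out from height and force. Midway, the noisy force reading suggested nearer 8 mm while the height gave 6.6 mm, so I raised the tip about half a millimetre. My position estimates of the board and marks disagreed by 1–2 mm, which matches the stated calibration accuracy. No picture shows a visible crease.

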